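Latch the equipment case

TASK

The hard equipment case on the desk is still ajar: hook the wire loop of its draw latch under the nose of the keeper on the lid, then push the orange-tipped lever back and down past its toggle point until it lies flat, so that the lid is pulled fully shut and the latch stays locked by itself. Work by feel: do not jam the loop against the keeper or press hard on the lever (15 N is plenty for either), and leave the other things on the desk and on the case where they are.

Things in the scene. Friction and masses are not known exactly. Their poses are not given: they have to be found in the camera images.
- case: Dark blue hard case standing on its hinge edge, fixed to the desk. Origin on the desk under the seam of its two shells, midway along it. x points from the fixed shell (110 mm deep, at -x) to the lid shell (x 3 to 55 mm); y runs along its 260 mm length; z up. Its flat top is 140 mm above the desk. The draw latch crosses the seam at y = 0. A carry handle juts 35 mm from the +y end.
- latch_pivot (a point): Nominal centre of the lever's pivot, on the fixed shell: 30 mm behind the seam, 18 mm above the case's top, axes as the case's. The latch base is height-adjustable and its setting is not measured: the true pivot is up to 6 mm above or below this point, and lever, loop and locked height shift with it, so feel for the lever. The loop's hinge pin is on the lever, 22 mm from the pivot.
- lever (a joint): Lever angle about the pivot's y axis: 0 is flat, pointing away from the keeper (locked, hard stop), 1.57 upright, up to 2.4 leaning towards the keeper. Friction (0.09 N m) holds it. Steel plate, 26 mm wide, orange end, 60 mm from pivot to tip; its pushed face (on top when flat) is 5 mm above the pivot's centre. Hooked, it takes 4 to 8 N at 50 mm; toggle at 0.07 to 0.33.
- loop_bar (a point): Centre of the loop's crossbar. The loop is a flat U of 5 mm wire, sides 38 mm apart, bar 63 mm from its hinge pin on the lever (the pin is 0.2 rad to the lever's underside). x points from pin to bar, y along the bar. Red grip sleeves (24 mm long, 9 mm high, 45 mm over both) are centred 15 mm behind the bar. Sprung lengthwise, 13 N/mm. Stays at any angle; moving it drags the lever (5 N).
- keeper_seat (a point): On the lid's keeper (16 mm wide): where the crossbar's centre sits when hooked; axes as the case's (tips with the lid); 18 mm above the case's top. A post's face is 2.5 mm behind (-x). A brass nose overhangs it: underside 5 mm above, top 9 mm above, end 5 mm in front (+x). A ledge's top is 5 mm below, reaching 22 mm in front. The bar comes down in front of the nose, then slides back under it.
- lid (a joint): Opening angle of the lid shell about its hinge at the bottom of the seam (150 mm below the keeper seat): 0 is fully shut (stop), about 0.02 to 0.055 ajar at the start. Stiff hinge (1 N m, about 7 N at the keeper), stays where it is left.
- usb_stick: Green USB stick, 56 x 18 x 9 mm, lying on the fixed shell's top. Bystander.
- eraser: White eraser, 55 x 22 x 13 mm, lying on the fixed shell's top. Bystander.
- adapter: Black power adapter, 105 x 48 x 29 mm, on the desk. Bystander.
- phone: Black phone, 155 x 74 x 9 mm, on the desk. Bystander.
- mouse: Black computer mouse, 100 x 60 x 30 mm, on the desk. Bystander.
- mug: Blue mug, 80 mm across, 92 mm high, on the desk. Bystander.
- stapler: Blue stapler, 130 x 34 x 43 mm, on the desk. Bystander.

How it is judged:
By the outcome, as a careful person would: the job done as asked, in the order asked, and still so for the second after the job is handed in, with the robot touching nothing.
It also fails if it takes over 70 s, if anything falls off the work surface, if the arm or the gripper's body presses on something with over 40 N, if the wrist force passes 120 N, or if a joint passes its speed limit or range.

ROBOT

A 7-joint arm with a two-finger parallel gripper is mounted at the origin on the work surface. World frame = base frame: x ahead of the robot, y to its left, z up, the work surface at z = 0. Lengths are in m, angles in degrees, forces in N, time in s.
With the tool pointing down it reaches from about 0.35 to 0.9 m from the base axis. Payload 8.1 kg.
Tool frame: the origin (TCP) lies on the centre line of the jaws, within the pads' length; the fingertips stand 22 mm ahead of it and the grasp point (between the pads) lies 3 mm ahead of it (ctrl.tcp_to_tips is the distance from the TCP to the fingertips, in m); x points along the fingers, z is the direction in which the jaws open and shut, and the axes are right-handed (so a half turn about x gives the same grasp; the last joint's range is limited). The gripper opens to 85 mm and grips with 20 to 120 N. Pads are 22 mm wide; open, the fingers measure 114 mm over their backs; the gripper's body (76 mm by 85 mm) begins 54 mm behind the grasp point. The pads swing forward as they close: fully open they stand 13 mm farther back than shut.
Start: joints at [-72.284, 24.895, 1.432, 90.138, -0.665, 64.973, -4.303], TCP at [0.25, 0.573, 0.224] pointing down, gripper open.
Joint ranges: [-149.89, 149.89], [-25.12, 119.58], [-72.63, 75.52], [4.76, 147.25], [-75.54, 255.54], [6.69, 114.76], [-157.13, 157.13]. Speed limits (degrees/s): [127.2, 127.2, 172.46, 172.46, 180, 180, 180].

INTERFACE

Orientations are given as a 3x3 rotation matrix whose columns are the frame's x, y, z axes.
In Python, from plant import observe, eyes, hand_in, ctrl gives the robot as it stands.
- The arm moves only by the shell command python3 -m handwheel 'ROWS' [OPENING] [FORCE]. ROWS is JSON, a list of rows, each a list of 2 entries, a list of its own where there are three numbers: the shift along the world's x, y, z in m, then the turn, a rotation vector about the world's x, y, z in rad. In form: [[[tx, ty, tz], [wx, wy, wz]], ...]. A call has 1 to 10 rows; each row is the pose to reach, as a shift and turn from the pose commanded when the call began; what a row does not reach only later rows make up. A row lasts 1/8 s, in which the tool goes at most 62.5 mm and 10.7 degrees, less where a joint would pass 70% of its speed; a pose out of reach is approached as far as the arm can. A call with a gripper value outside its range is refused whole. OPENING is the finger opening in m, from 0 to 0.0854, set as the call begins (- or left out, the last holds). The fingers move at their own pace and stop on an object; FORCE is the grip in N (left out, the last holds). Time passes only in rows, so rows that repeat a pose let the fingers close. It gives the time, the measured TCP pose, the force and the opening at its end, in the units of the state.
- observe(): the state, without advancing time (a new reading comes with each control period).
- eyes.grab_frame(name): name is "scene" or "top" or "wrist"; returns the picture (480x640x3 uint8, red, green, blue); there is no depth.
- eyes.camera_params(name): a dict with "K" (3x3 intrinsics, pixels), "R" (3x3) and "t" (3): a world point X has camera coordinates R X + t; the wrist camera has in their place "tool_from_camera" (4x4, takes a point from camera to tool coordinates, whose origin is the TCP and whose axes are the tool frame's). Camera axes: x right, y down, z forward; pixel columns grow to the right and rows downward; lengths in m; the calibration is good to about 2 mm. The wrist camera is an equidistant fisheye: a pixel r from the principal point sees the ray r / f radians off the axis. A picture is of the moment at which its call begins: read the wrist's pose just before it. camera_params takes no time and is no camera call.
- hand_in(): hands the job in, once; it reports no verdict.
The state is a dict: "time": time; "qpos": joint angles; "qd": joint speeds; "tau": joint torques, N m; "tcp_pos": TCP position; "orientation": TCP orientation; "wrist_force": force on the tool from outside, world axes, zero at the start; "ft_torque": the same for the moment, N m; "width": finger opening in m.
Only numpy, scipy, OpenCV 4.12 (cv2) and the standard library are available. Lean on these libraries where they do the work, as an engineer would, in place of code of your own. Each camera call takes 0.05 s, during which the arm holds its last target.

## Working session

There is one attempt and no reset: what is moved stays moved. The work goes in short steps, Python scripts to look and compute and a shell command to move; the robot and the scene stay as the last step left them, time stands still between calls to the robot, and variables do not carry over. Pictures are saved under pics/ and viewed, and the job is handed in when it is done.

```bash
ls; mkdir -p pics; python3 - <<'E'
from plant import observe, eyes, ctrl
import cv2
print(observe()); print(ctrl.tcp_to_tips)
for n in ["scene","top","wrist"]:
    im=eyes.grab_frame(n); cv2.imwrite(f"pics/{n}0.png",im[:,:,::-1]); print(n,eyes.camera_params(n))
E
```

```text
pics
{'time': 0.0, 'qpos': array([-72.28381721,  24.93700226,   1.43131918,  90.1888701 ,
        -0.66561435,  64.97192236,  -4.30127507]), 'qd': array([ 0.07128265, -0.08884048, -0.00637989,  0.08224928,  0.04893111,
        0.07462994,  0.10666627]), 'tau': array([-8.52053527e-04, -6.70490170e+01,  1.02473538e+00, -3.16196609e+01,
        1.55335123e-02,  1.32420694e-02, -4.62734261e-05]), 'tcp_pos': array([0.25001438, 0.57226379, 0.22362165]), 'orientation': array([[-5.03627709e-04, -9.16377193e-01,  4.00315610e-01],
       [-1.47815815e-03,  4.00315905e-01,  9.16376010e-01],
       [-9.99998781e-01, -1.30217429e-04, -1.55616059e-03]]), 'wrist_force': array([ 0.96737794,  0.39756056, -0.54813701]), 'ft_torque': array([-0.01150465,  0.00475594,  0.01637516]), 'width': 0.08515942027440995}
0.022
scene {'K': array([[480.46311693,   0.        , 320.69930662],
       [  0.        , 480.46311693, 237.09813794],
       [  0.        ,   0.        ,   1.        ]]), 'R': array([[-0.79273601,  0.60955008, -0.00427992],
       [ 0.41176367,  0.53030597, -0.74109801],
       [-0.44946668, -0
[... 277 characters left out ...]
08475, -0.0033786 ],
       [-0.96516976, -0.10458197, -0.2398123 ],
       [ 0.23804041,  0.02929365, -0.97081339]]), 't': array([-0.05785734,  0.62614531,  0.8736871 ])}
wrist {'K': array([[371.64829954,   0.        , 309.4475053 ],
       [  0.        , 371.64829954, 240.18090255],
       [  0.        ,   0.        ,   1.        ]]), 'tool_from_camera': array([[ 2.96088455e-04, -2.97466707e-01,  9.54732146e-01,
        -1.48974527e-01],
       [-8.52657744e-05, -9.54732192e-01, -2.97466695e-01,
         7.66469012e-02],
       [ 9.99999953e-01,  6.67047832e-06, -3.08048909e-04,
         3.68965589e-04],
       [ 0.00000000e+00,  0.00000000e+00,  0.00000000e+00,
         1.00000000e+00]])}
```

View pics/scene0.png

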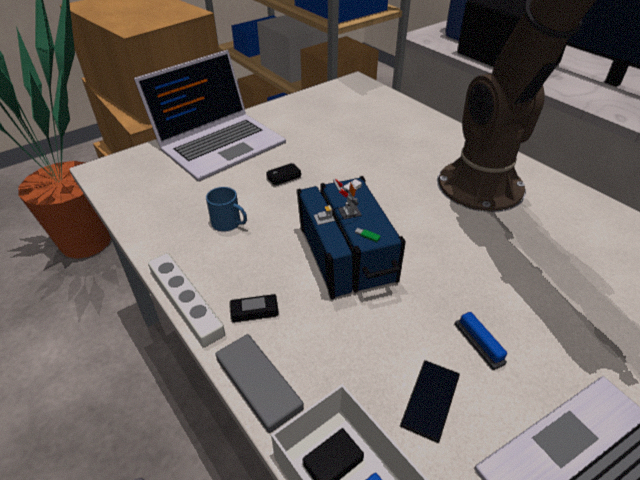

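View pics/top0.png

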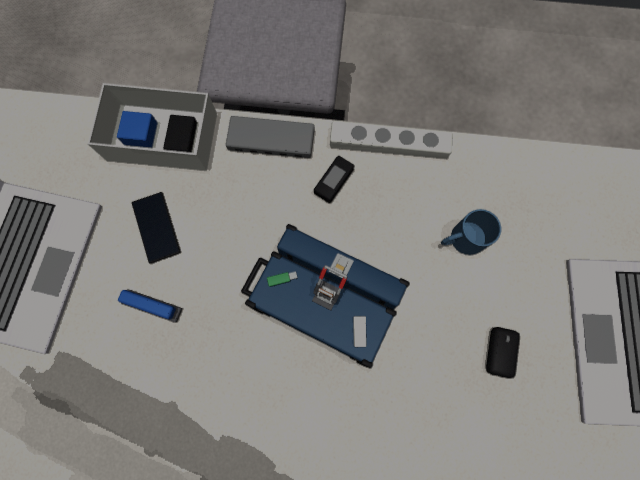

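View pics/wrist0.png

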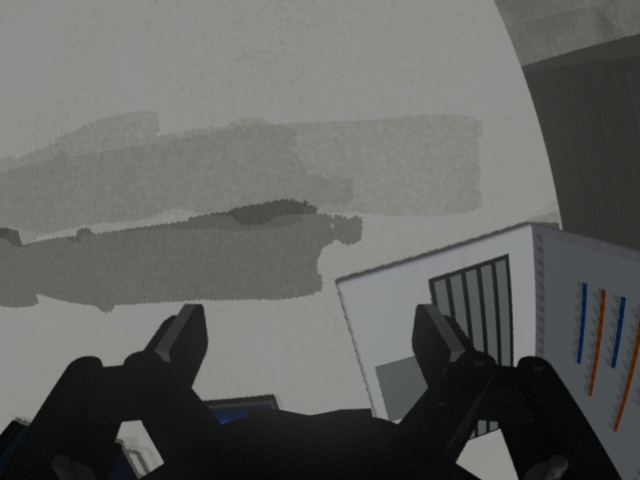

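The scene and top views show the case with its latch (top about (328,283), scene about (347,203)). I'll enlarge both next.

```bash
python3 - <<'E'
import cv2,numpy as np
a=cv2.imread('pics/top0.png')[220:370,235:420]; cv2.imwrite('pics/top0c.png',cv2.resize(a,None,fx=4,fy=4,interpolation=cv2.INTER_CUBIC))
b=cv2.imread('pics/scene0.png')[165:305,285:415]; cv2.imwrite('pics/scene0c.png',cv2.resize(b,None,fx=4.2,fy=4.2,interpolation=cv2.INTER_CUBIC))
E
```

```text
(no output)
```

View pics/top0c.png

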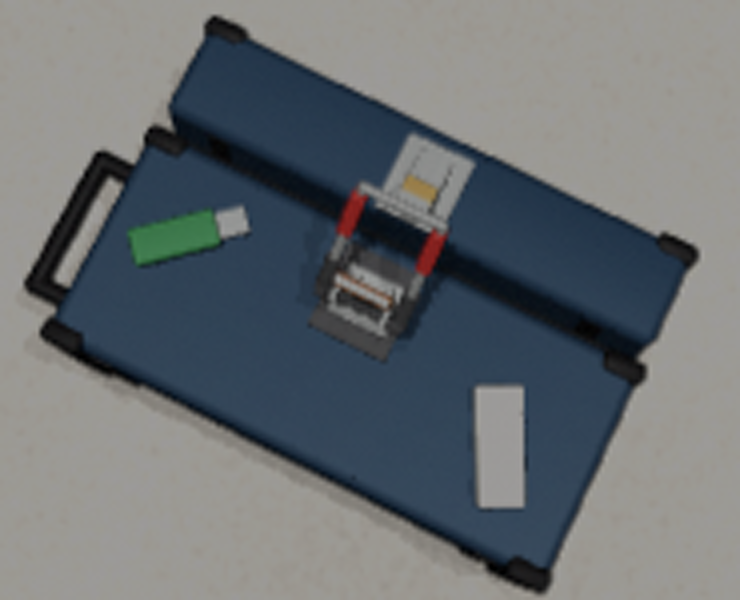

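View pics/scene0c.png

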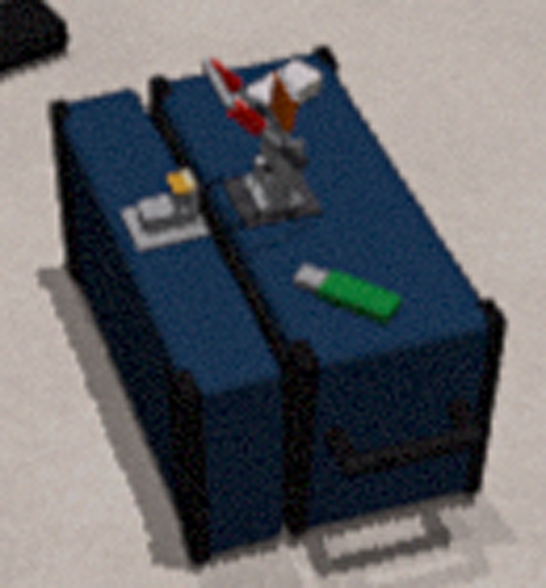

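```bash
cat > h.py <<'E'
import numpy as np, cv2
from scipy.optimize import least_squares
from plant import observe, eyes, ctrl
def P(n):
    c=eyes.camera_params(n); return c
def proj(n,X,wp=None):
    X=np.atleast_2d(X).astype(float); c=eyes.camera_params(n); K=c['K']
    if n!='wrist':
        Y=X@c['R'].T+c['t']; u=Y[:,:2]/Y[:,2:]
        return u*K[0,0]+K[:2,2]
    p,R=wp; T=c['tool_from_camera']
    Y=(X-p)@R; Y=(Y-T[:3,3])@T[:3,:3]
    r=np.linalg.norm(Y[:,:2],axis=1); th=np.arctan2(r,Y[:,2])
    return Y[:,:2]/r[:,None]*th[:,None]*K[0,0]+K[:2,2]
def case2w(pose,X):
    x,y,a=pose; c,s=np.cos(a),np.sin(a)
    return np.atleast_2d(X)@np.array([[c,-s,0],[s,c,0],[0,0,1]]).T+[x,y,0]
def lidrot(X,phi):
    X=np.atleast_2d(X).astype(float).copy(); Z0=0.008
    # rotate about y at (0,0,.008): opening moves +x at top
    x=X[:,0].copy(); z=X[:,2]-Z0; X[:,0]=x*np.cos(phi)+z*np.sin(phi); X[:,2]=Z0+z*np.cos(phi)-x*np.sin(phi); return X
E
python3 - <<'E'
from h import *
t=lambda u,v:(235+u/4,220+v/4)
s=lambda u,v:(285+u/4.2,165+v/4.2)
H=.14
M=[('top',t(60,330),(-.110,.130,H)),('top',t(528,578),(-.110,-.130,H)),('top',t(635,368),(-.003,-.130,H)),('top',t(160,138),(-.003,.130,H)),
('scene',s(330,55),(-.110,-.130,H)),('scene',s(160,83),(-.003,-.130,H)),('scene',s(490,310),(-.11,.13,H)),('scene',s(300,352),(-.003,.13,H))]
f=lambda q:np.concatenate([proj(n,case2w(q,X))[0]-np.array(u) for n,u,X in M])
r=least_squares(f,[.5,.1,-.4]); print(r.x,np.round(f(r.x).reshape(-1,2),1))
E
```

```text
[ 0.53553679 -0.02472667 -0.36675642] [[-4.1 -1.7]
 [ 3.8  2.2]
 [ 2.   1.7]
 [-1.7 -3.2]
 [-1.4 -3. ]
 [-0.9 -2.6]
 [ 1.7  2. ]
 [ 0.7  1.8]]
```

```bash
cat >> h.py <<'E'
def overlay(img,n,lines,wp=None,sc=4,box=None):
    u0,v0,u1,v1=box; a=cv2.resize(img[v0:v1,u0:u1],None,fx=sc,fy=sc,interpolation=cv2.INTER_CUBIC)
    for X,col in lines:
        p=proj(n,X,wp); p=((p+.5-[u0,v0])*sc-.5)
        cv2.polylines(a,[np.round(p*8).astype(np.int32).reshape(-1,1,2)],False,col,1,cv2.LINE_AA,3)
    return a
def model(q,phi,h,th,la,seatx=.0115):
    # case coords lines; th lever, la loop elevation angle (from +x, up positive)
    L=[];C=lambda X:case2w(q,X)
    H=.14;b=lambda x0,x1,z:np.array([[x0,-.13,z],[x1,-.13,z],[x1,.13,z],[x0,.13,z],[x0,-.13,z]])
    L.append((C(b(-.11,0,H)),(0,255,255)))
    L.append((C(lidrot(b(.003,.055,H),phi)),(0,255,0)))
    pv=np.array([-.03,0,H+.018+h]); d=np.array([-np.cos(th),0,np.sin(th)]); n=np.array([np.sin(th),0,np.cos(th)]); y=np.array([0,1.,0])
    w=.013; f=pv+n*.005
    L.append((C([f-y*w,f+y*w,f+y*w+d*.06,f-y*w+d*.06,f-y*w]),(255,0,255)))
    pin=pv+.022*np.array([-np.cos(th-.2),0,np.sin(th-.2)])
    e=np.array([np.cos(la),0,np.sin(la)]); bar=pin+.063*e
    L.append((C([pin-y*.019,bar-y*.019,bar+y*.019,pin+y*.019]),(255,255,0)))
    s=np.array([seatx,0,H+.018])
    nose=np.array([[-.0025,-.008,.009],[.005,-.008,.009],[.005,.008,.009],[-.0025,.008,.009],[-.0025,-.008,.009]])+s
    led=np.array([[-.0025,-.008,-.005],[.022,-.008,-.005],[.022,.008,-.005],[-.0025,.008,-.005],[-.0025,-.008,-.005]])+s
    L.append((C(lidrot(nose,phi)),(0,128,255)));L.append((C(lidrot(led,phi)),(255,255,255)))
    return L,C(bar)[0],C(lidrot(s,phi))[0],C(pin)[0]
E
python3 - <<'E'
from h import *
q=[ 0.5355,-0.0247,-0.367]
L,*_=model(q,.035,0,1.6,.2)
cv2.imwrite('pics/o1.png',overlay(cv2.imread('pics/top0.png'),'top',L,box=(235,220,420,370)))
cv2.imwrite('pics/o2.png',overlay(cv2.imread('pics/scene0.png'),'scene',L,box=(285,165,415,305)))
E
```

```text
(no output)
```

View pics/o1.png

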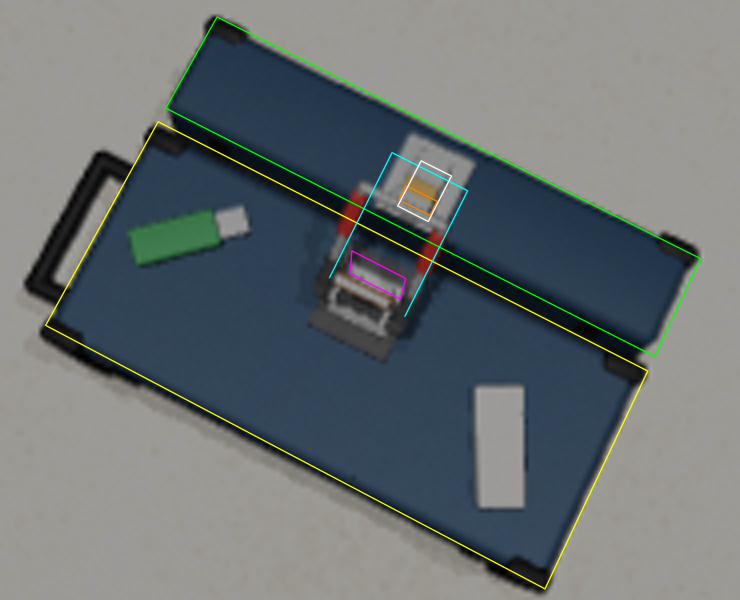

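View pics/o2.png

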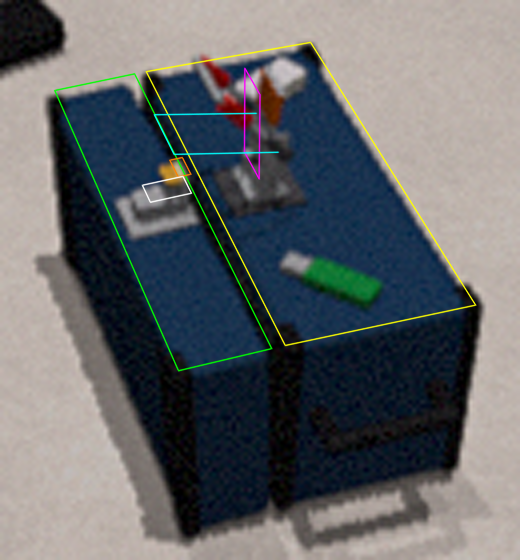

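```bash
cat >> h.py <<'E'
from scipy.spatial.transform import Rotation as Ro
def target(q,cpos,tilt):
    yaw=q[2]; p=case2w(q,cpos)[0]
    a=np.array([-np.sin(tilt),0,-np.cos(tilt)]); z=np.array([0,1.,0]); y=np.cross(z,a)
    R=Ro.from_euler('z',yaw).as_matrix()@np.c_[a,y,z]; return p,R
def delta(p,R):
    o=observe(); return np.round(p-o['tcp_pos'],4),np.round(Ro.from_matrix(R@o['orientation'].T).as_rotvec(),4)
E
python3 - <<'E'
from h import *
q=[ 0.5355,-0.0247,-0.367]
print(delta(*target(q,[.06,0,.32],.5)))
E
```

```text
(array([ 0.3414, -0.6186,  0.0962]), array([0.191 , 0.4623, 0.0437]))
```

```bash
python3 -m handwheel '[[[0,0,0.05],[0,0,0]],[[0.03,-0.04,0.09],[0,0,0]],[[0.06,-0.1,0.1],[0.03,0.08,0]],[[0.1,-0.16,0.1],[0.06,0.16,0.01]],[[0.13,-0.22,0.1],[0.09,0.22,0.02]],[[0.16,-0.28,0.1],[0.12,0.28,0.03]],[[0.19,-0.34,0.1],[0.15,0.36,0.03]],[[0.22,-0.4,0.1],[0.19,0.46,0.04]],[[0.25,-0.45,0.1],[0.19,0.46,0.04]],[[0.28,-0.5,0.1],[0.19,0.46,0.04]]]' 0.065 20; python3 -m handwheel '[[[0.03,-0.06,0],[0,0,0]],[[0.06,-0.118,0],[0,0,0]],[[0.06,-0.118,0],[0,0,0]]]'
python3 - <<'E'
from h import *
o=observe(); np.savez('w1.npz',p=o['tcp_pos'],R=o['orientation'])
im=eyes.grab_frame('wrist')[:,:,::-1]; cv2.imwrite('pics/w1.png',im)
im=eyes.grab_frame('scene')[:,:,::-1]; cv2.imwrite('pics/s1.png',im)
print(o['tcp_pos'],o['qpos'],o['wrist_force'])
E
```

```text
time: 1.4
tcp_pos: [0.5179, 0.093, 0.3239]
orientation: [[-0.446, -0.818, 0.363], [0.173, 0.319, 0.932], [-0.878, 0.478, -0.0]]
wrist_force: [0.6, 1.5, -0.4]
width: 0.0649
time: 1.78
tcp_pos: [0.5778, -0.0282, 0.323]
orientation: [[-0.445, -0.816, 0.369], [0.173, 0.326, 0.929], [-0.879, 0.478, -0.004]]
wrist_force: [-0.4, -0.1, -0.2]
width: 0.065
[ 0.57783713 -0.02821911  0.32303971] [ -5.62339646  36.18421448  16.85848814  65.18154101 -15.69979503
 107.94303923  77.76363652] [-0.40272214 -0.08059222 -0.2198393 ]
```

View pics/w1.png

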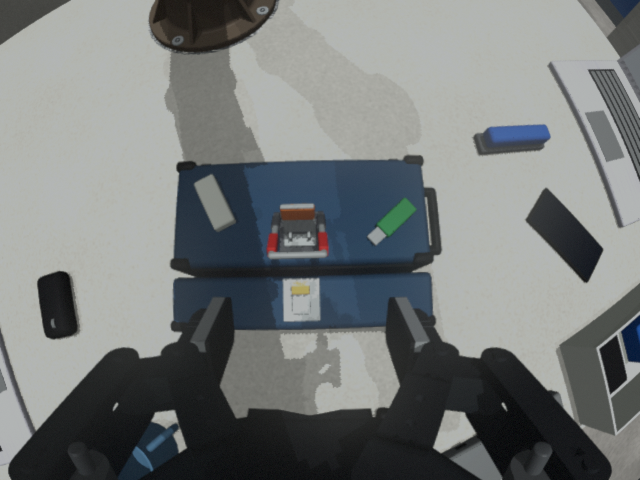

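```bash
python3 - <<'E'
import cv2
b=cv2.imread('pics/w1.png'); cv2.imwrite('pics/w1c.png',cv2.resize(b[190:340,235:365],None,fx=4.5,fy=4,interpolation=cv2.INTER_CUBIC) if 0 else cv2.resize(b[195:325,240:360],None,fx=6,fy=4.6,interpolation=cv2.INTER_CUBIC) if 0 else cv2.resize(b[195:315,240:360],None,fx=5,fy=5,interpolation=cv2.INTER_CUBIC))
s=cv2.imread('pics/s1.png'); cv2.imwrite('pics/s1c.png',cv2.resize(s[170:240,305:385],None,fx=8,fy=8,interpolation=cv2.INTER_CUBIC))
s=cv2.imread('pics/top0.png'); cv2.imwrite('pics/t0c.png',cv2.resize(s[245:320,300:365],None,fx=8,fy=8,interpolation=cv2.INTER_CUBIC))
E
```

```text
(no output)
```

View pics/w1c.png

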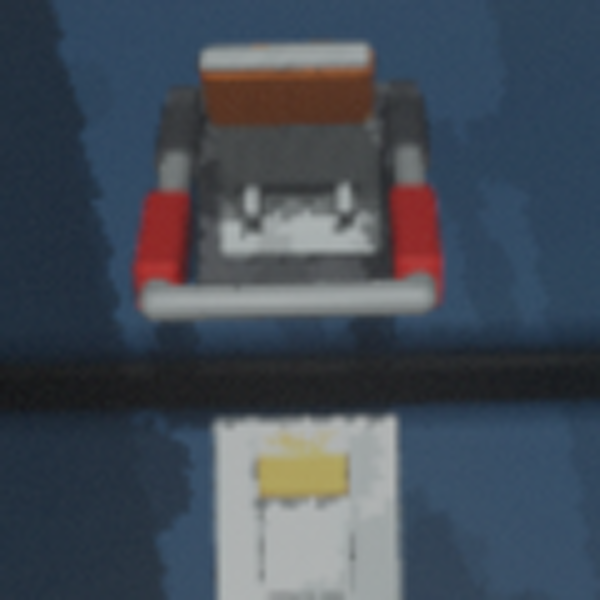

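View pics/s1c.png

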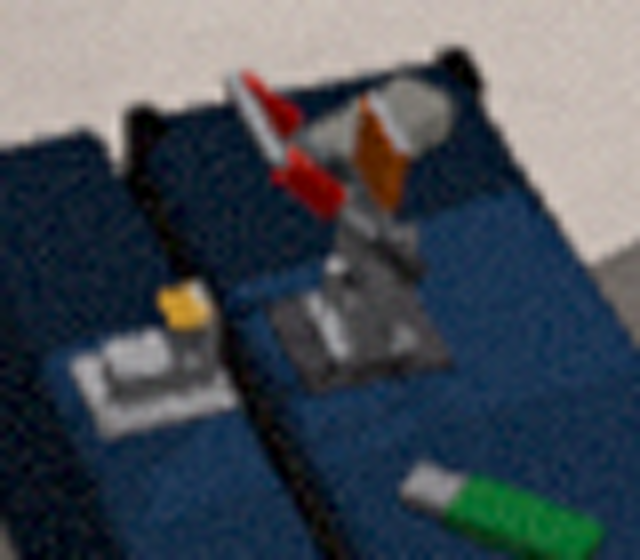

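View pics/t0c.png

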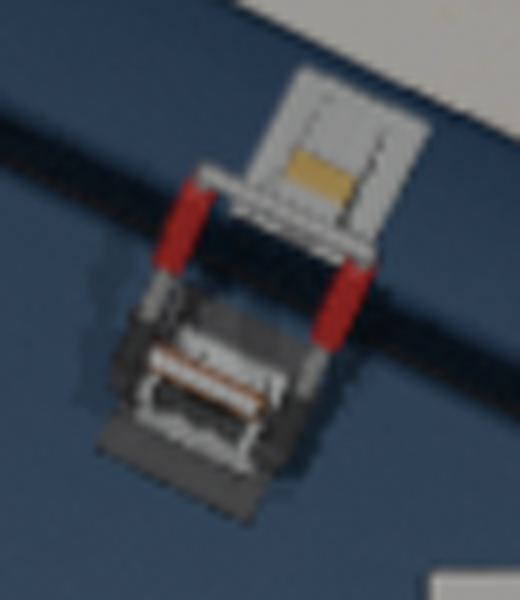

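```bash
cat > fit.py <<'E'
from h import *
W=np.load('w1.npz'); wp=(W['p'],W['R'])
w=lambda u,v:('wrist',(240+u/5-.4,195+v/5-.4)); t=lambda u,v:('top',(300+u/8-.4,245+v/8-.4)); s=lambda u,v:('scene',(305+u/8-.4,170+v/8-.4)); f=lambda u,v:('wrist',(u,v))
T4=lambda u,v:('top',(235+u/4-.4,220+v/4-.4))
bp='bp';bm='bm'
O=[(w(155,300),'bm'),(w(425,297),'bp'),(t(205,175),'bp'),(t(368,250),'bm'),(s(237,78),'bm'),(s(283,160),'bp'),
(w(258,497),'nfm'),(w(349,495),'nfp'),(w(258,457),'nbm'),(w(349,455),'nbp'),
(t(293,150),'nfp'),(t(357,180),'nfm'),(t(348,203),'nbm'),(t(285,175),'nbp'),
(w(202,70),'lm'),(w(372,70),'lp'),(t(160,345),'lp'),(t(268,400),'lm'),(s(365,97),'lm'),(s(405,152),'lp'),
(f(180,165),'c1'),(f(421,161),'c2'),(f(175,267),'c3'),(f(432,264),'c4'),
(T4(55,330),'c2'),(T4(540,585),'c1'),(T4(640,370),'c3'),(T4(158,130),'c4'),
(f(174,280),'d3'),(f(431,276),'d4'),(T4(215,20),'d2'),(T4(695,252),'d1')]
def pts(x):
    q=x[:3];phi,h,th,la,sx=x[3:8]; H=.14;y=np.array([0,.001,0])
    pv=np.array([-.03,0,H+.018+h]); d=np.array([-np.cos(th),0,np.sin(th)]); n=np.array([np.sin(th),0,np.cos(th)])
    pin=pv+.022*np.array([-np.cos(th-.2),0,np.sin(th-.2)]); bar=pin+.063*np.array([np.cos(la),0,np.sin(la)])
    tip=pv+n*.005+d*.06; S=np.array([sx,0,H+.018]); z=np.array([0,0,.009]); ex=np.array([.001,0,0])
    D=dict(bp=bar+19*y,bm=bar-19*y,lp=tip+13*y,lm=tip-13*y,c1=[-.11,-.13,H],c2=[-.11,.13,H],c3=[0,-.13,H],c4=[0,.13,H])
    E=dict(nfp=S+z+5*ex+8*y,nfm=S+z+5*ex-8*y,nbp=S+z-2.5*ex+8*y,nbm=S+z-2.5*ex-8*y,d1=[.055,-.13,H],d2=[.055,.13,H],d3=[.003,-.13,H],d4=[.003,.13,H],seat=S)
    R={k:case2w(q,v)[0] for k,v in D.items()}; R.update({k:case2w(q,lidrot(v,phi))[0] for k,v in E.items()})
    R['bar']=case2w(q,bar)[0];R['pin']=case2w(q,pin)[0];R['barC']=bar;R['pinC']=pin;R['seatC']=lidrot(S,phi)[0]; return R
off={'wrist':8,'top':11,'scene':14}
def res(x):
    R=pts(x); r=[]
    for (n,uv),k in O:
        e=proj(n,R[k]+x[off[n]:off[n]+3],wp)[0]-uv; r+=list(e/(3 if k[0] in 'cd' else 1))
    return np.r_[r,x[8:]/.0015,(x[3]-.035)/.02,x[4]/.004,(x[7]-.0115)/.003]
if __name__=='__main__':
    x0=np.r_[.5355,-.0247,-.367,.035,0,1.3,.6,.0115,np.zeros(9)]
    r=least_squares(res,x0,loss='soft_l1'); x=r.x; np.save('fit.npy',x)
    print(np.round(x,4)); R=pts(x)
    for k in ('bar','pin','seat','barC','pinC','seatC'): print(k,np.round(R[k],4))
    e=res(x)[:2*len(O)].reshape(-1,2)
    print([(a[0][0][:1],a[1],*np.round(b,1)) for a,b in zip(O,e)])
    J=r.jac; print(np.round(np.sqrt(np.diag(np.linalg.inv(J.T@J)))[:8],4))
    L,*_=model(x[:3],x[3],x[4],x[5],x[6],x[7])
    cv2.imwrite('pics/ow.png',overlay(cv2.imread('pics/w1.png'),'wrist',L,wp=wp,box=(240,195,360,315),sc=5))
E
python3 fit.py
```

```text
Traceback (most recent call last):
  File "fit.py", line 30, in <module>
    r=least_squares(res,x0,loss='soft_l1'); x=r.x; np.save('fit.npy',x)
  File "fit.py", line 26, in res
    e=proj(n,R[k]+x[off[n]:off[n]+3],wp)[0]-uv; r+=list(e/(3 if k[0] in 'cd' else 1))
      ~~~~^^^^^^^^^^^^^^^^^^^^^^^^^^^^^^
  File "h.py", line 7, in proj
    X=np.atleast_2d(X).astype(float); c=eyes.camera_params(n); K=c['K']
                                        ~~~~~~~~~~~~~~~~~~^^^
ValueError: time passes only in moves, steps and waits
```

```bash
python3 - <<'E'
from plant import eyes, observe
import pickle
pickle.dump({n:eyes.camera_params(n) for n in('scene','top','wrist')},open('cams.pkl','wb')); print(observe()['time'])
E
sed -i "s/c=eyes.camera_params(n); K=/c=CAMS[n]; K=/; s/^def P(n):/import pickle; CAMS=pickle.load(open('cams.pkl','rb'))\ndef P(n):/" h.py; python3 fit.py
```

```text
1.875
[ 5.3730e-01 -2.2500e-02 -3.5960e-01  5.8700e-02 -1.0000e-04  1.4034e+00
  8.9060e-01  1.2800e-02  5.0000e-04  7.0000e-04 -7.0000e-04 -7.0000e-04
 -1.4000e-03 -3.0000e-04  2.0000e-04  4.0000e-04 -5.0000e-04]
bar [ 0.5389 -0.0231  0.2274]
pin [ 0.5018 -0.0091  0.1784]
seat [ 0.5574 -0.03    0.157 ]
barC [0.0017 0.     0.2274]
pinC [-0.0379  0.      0.1784]
seatC [0.0215 0.     0.157 ]
[('w', 'bm', np.float64(0.4), np.float64(0.2)), ('w', 'bp', np.float64(-0.8), np.float64(-0.1)), ('t', 'bp', np.float64(0.3), np.float64(-0.1)), ('t', 'bm', np.float64(-0.2), np.float64(0.4)), ('s', 'bm', np.float64(0.1), np.float64(0.2)), ('s', 'bp', np.float64(-0.2), np.float64(-0.4)), ('w', 'nfm', np.float64(-0.0), np.float64(0.2)), ('w', 'nfp', np.float64(0.1), np.float64(0.3)), ('w', 'nbm', np.float64(-0.2), np.float64(-0.4)), ('w', 'nbp', np.float64(-0.1), np.float64(-0.3)), ('t', 'nfp', np.float64(0.5), np.float64(-0.3)), ('t', 'nfm', np.float64(0.3), np.float64(-0.2)), ('t', 'nbm', np.float64(-0.4), np.float64(0.4)), ('t', 'nbp', np.float64(-0.3), np.float64(0.1)), ('w', 'lm', np.float64(0.
[... 200 characters left out ...]
loat64(-0.1)), ('s', 'lp', np.float64(-0.6), np.float64(-0.4)), ('w', 'c1', np.float64(-0.7), np.float64(0.1)), ('w', 'c2', np.float64(0.5), np.float64(-0.4)), ('w', 'c3', np.float64(-1.4), np.float64(0.4)), ('w', 'c4', np.float64(0.2), np.float64(-0.2)), ('t', 'c2', np.float64(-0.9), np.float64(-0.4)), ('t', 'c1', np.float64(0.4), np.float64(-0.0)), ('t', 'c3', np.float64(0.5), np.float64(-0.3)), ('t', 'c4', np.float64(-0.2), np.float64(-0.8)), ('w', 'd3', np.float64(-1.1), np.float64(-0.4)), ('w', 'd4', np.float64(0.7), np.float64(-0.5)), ('t', 'd2', np.float64(0.1), np.float64(-0.7)), ('t', 'd1', np.float64(0.4), np.float64(-0.3))]
[0.0017 0.0014 0.0064 0.0154 0.0018 0.0265 0.0197 0.002 ]
```

View pics/ow.png

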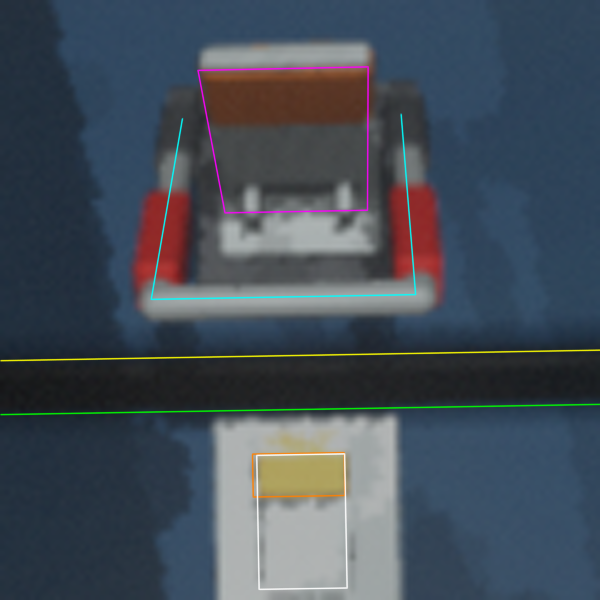

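```bash
python3 - <<'E'
from h import *
x=np.load('fit.npy'); q=x[:3]
print(observe()['tcp_pos'],observe()['time'])
print(delta(*target(q,[.006,0,.27],0)))
print(case2w([0,0,q[2]],[[.01,0,0]]))
E
```

```text
[ 0.57727833 -0.02400834  0.32360122] 1.875
(array([-0.0344, -0.0006, -0.0536]), array([-0.1781, -0.4657,  0.0135]))
[[ 0.0093602  -0.00351946  0.        ]]
```

```bash
python3 -m handwheel '[[[-0.01,0,0],[-0.06,-0.15,0]],[[-0.02,0,-0.01],[-0.12,-0.31,0.01]],[[-0.03,0,-0.02],[-0.178,-0.466,0.013]],[[-0.034,0,-0.03],[-0.178,-0.466,0.013]],[[-0.034,0,-0.03],[-0.178,-0.466,0.013]],[[-0.034,0,-0.03],[-0.178,-0.466,0.013]]]' 0 20
python3 - <<'E'
from h import *
x=np.load('fit.npy'); q=x[:3]
print(delta(*target(q,[.006,0,.27],0)),observe()['wrist_force'],observe()['qpos'])
im=eyes.grab_frame('wrist')[:,:,::-1]; cv2.imwrite('pics/w2.png',im)
E
```

```text
time: 2.62
tcp_pos: [0.5444, -0.0226, 0.2947]
orientation: [[0.001, -0.937, 0.35], [-0.0, 0.35, 0.937], [-1.0, -0.001, -0.0]]
wrist_force: [0.6, -0.1, 0.6]
width: -0.0002
(array([-0.0015, -0.0019, -0.0247]), array([ 0.0005,  0.001 , -0.002 ])) [ 0.60766955 -0.08927666  0.56253221] [-16.86539048  14.29079011  17.35148386  96.38355712  -4.46543557
  69.95237495  71.01769785]
```

View pics/w2.png

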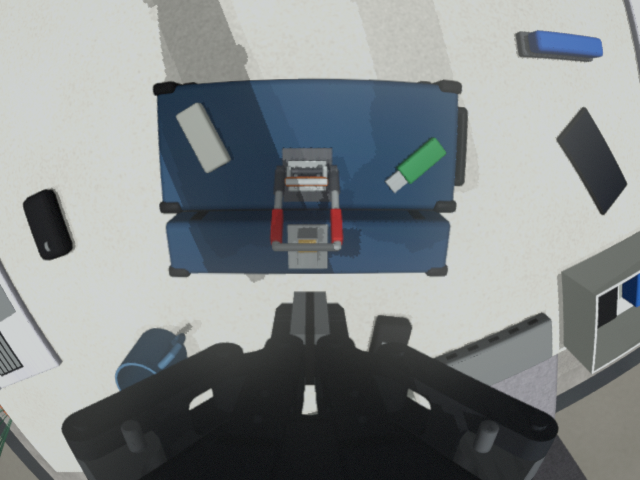

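```bash
python3 -m handwheel '[[[-0.001,-0.002,-0.02],[0,0,0]],[[-0.001,-0.002,-0.035],[0,0,0]],[[0.001,-0.003,-0.043],[0,0,0]],[[0.003,-0.004,-0.048],[0,0,0]]]'; python3 -m handwheel '[[[0.002,-0.001,-0.004],[0,0,0]],[[0.004,-0.002,-0.008],[0,0,0]]]'; python3 - <<'E'
from h import *
im=eyes.grab_frame('scene')[:,:,::-1]; cv2.imwrite('pics/s3c.png',cv2.resize(im[150:250,295:395],None,fx=6,fy=6,interpolation=cv2.INTER_CUBIC))
E
```

```text
time: 3.18
tcp_pos: [0.5465, -0.027, 0.246]
orientation: [[0.001, -0.937, 0.35], [-0.001, 0.35, 0.937], [-1.0, -0.001, -0.0]]
wrist_force: [0.1, 0.0, 0.8]
width: -0.0004
time: 3.42
tcp_pos: [0.5505, -0.029, 0.2385]
orientation: [[0.002, -0.937, 0.35], [-0.0, 0.35, 0.937], [-1.0, -0.002, 0.0]]
wrist_force: [0.5, 0.6, 0.0]
width: 0.0006
```

View pics/s3c.png

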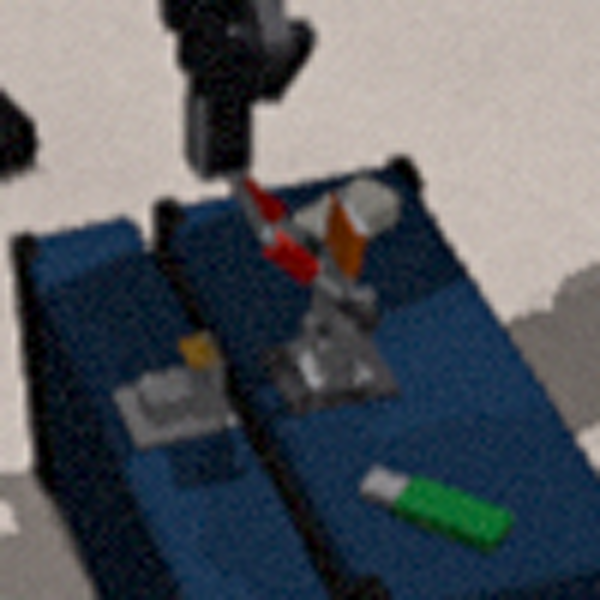

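```bash
python3 -m handwheel '[[[0.002,-0.001,-0.005],[0,0,0]],[[0.004,-0.002,-0.01],[0,0,0]],[[0.006,-0.002,-0.015],[0,0,0]]]';python3 -m handwheel '[[[0.001,0,-0.005],[0,0,0]],[[0.002,0,-0.01],[0,0,0]],[[0.002,-0.001,-0.013],[0,0,0]]]'; python3 - <<'E'
from h import *
o=observe(); np.savez('w4.npz',p=o['tcp_pos'],R=o['orientation']); print(o['wrist_force'])
im=eyes.grab_frame('scene')[:,:,::-1]; cv2.imwrite('pics/s4.png',im);cv2.imwrite('pics/s4c.png',cv2.resize(im[150:250,295:395],None,fx=6,fy=6,interpolation=cv2.INTER_CUBIC))
E
```

```text
time: 3.85
tcp_pos: [0.5562, -0.031, 0.2231]
orientation: [[0.001, -0.937, 0.35], [-0.0, 0.35, 0.937], [-1.0, -0.001, -0.0]]
wrist_force: [-0.7, -0.2, -0.9]
width: 0.0001
time: 4.22
tcp_pos: [0.558, -0.0318, 0.21]
orientation: [[0.001, -0.937, 0.35], [-0.0, 0.35, 0.937], [-1.0, -0.001, -0.0]]
wrist_force: [0.0, 0.2, -0.6]
width: 0.0003
[ 0.00967395  0.18232266 -0.60876521]
```

View pics/s4c.png

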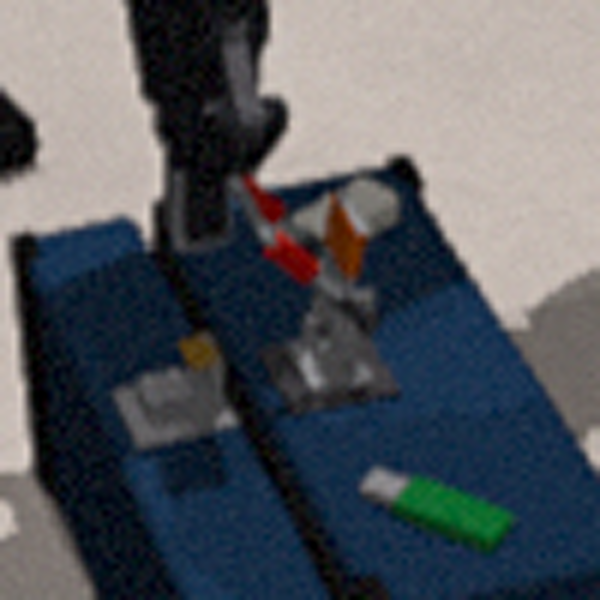

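```bash
python3 - <<'E'
from h import *
o=observe(); p=o['tcp_pos']; R=o['orientation']
f=lambda X:np.round((proj('scene',X)[0]-[295,150])*6)
print(f(p+R[:,0]*.022),f(p+R@[.022,.011,.0]),f(p+R@[.022,-.011,0]),f(p+R@[.022,0,.014]))
im=eyes.grab_frame('top')[:,:,::-1]; cv2.imwrite('pics/t4.png',im);cv2.imwrite('pics/t4c.png',cv2.resize(im[230:330,280:380],None,fx=6,fy=6,interpolation=cv2.INTER_CUBIC))
print((proj('top',p+R[:,0]*.022)[0]-[280,230])*6)
E
```

```text
[196. 298.] [224. 292.] [168. 303.] [207. 320.]
[360.95135476 208.7613647 ]
```

View pics/t4c.png

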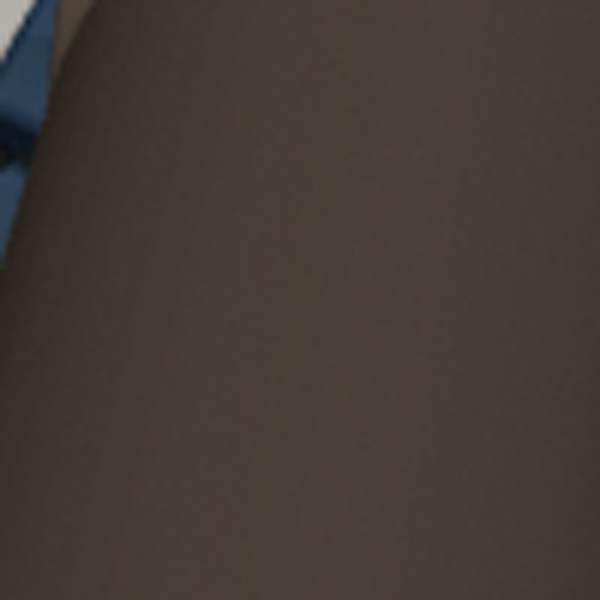

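```bash
python3 - <<'E'
from h import *
im=cv2.imread('pics/s4.png')[165:225,305:365]
im=cv2.resize(im,None,fx=10,fy=10,interpolation=cv2.INTER_CUBIC)
im=np.clip(255*(im/255.)**.45,0,255).astype(np.uint8)
W=np.load('w4.npz');p,R=W['p'],W['R']
for d in (0,.01,.022):
  u=(proj('scene',p+R[:,0]*d)[0]+.5-[305,165])*10; cv2.circle(im,tuple(int(a) for a in u),4,(0,255,0),1); print(u)
cv2.imwrite('pics/s4d.png',im)
E
```

```text
[231.70909302 272.09651244]
[231.42504034 308.18034054]
[231.08884145 350.88841499]
```

View pics/s4d.png

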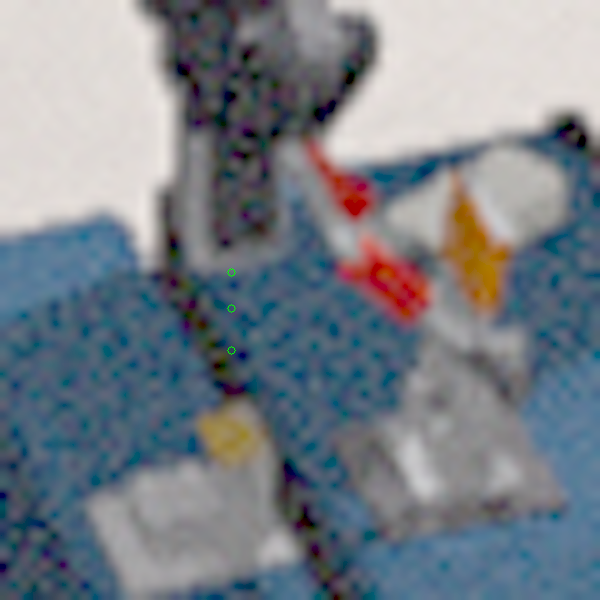

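```bash
python3 - <<'E'
from h import *
wp=(np.zeros(3),np.eye(3))
for d in (-.02,-.01,0,.01,.022): print(d,proj('wrist',[d,-.011,0],wp),proj('wrist',[d,.011,0],wp),proj('wrist',[d,.011,.0145],wp))
im=eyes.grab_frame('wrist')[:,:,::-1]; cv2.imwrite('pics/w4.png',im);cv2.imwrite('pics/w4c.png',cv2.resize(im[190:370,210:410],None,fx=3.5,fy=3.3,interpolation=cv2.INTER_CUBIC))
o=observe();print(o['time'],o['tcp_pos'])
E
```

```text
-0.02 [[308.61427303 349.33024962]] [[308.54688728 302.3511568 ]] [[345.91309136 302.14927471]]
-0.01 [[308.66374562 336.61321216]] [[308.60559921 291.39446077]] [[343.74316511 291.2460984 ]]
0 [[308.70863961 325.14356347]] [[308.65805114 281.65749347]] [[341.80126033 281.54941182]]
0.01 [[308.74948441 314.76529594]] [[308.70512958 272.95870689]] [[340.05569921 272.88115127]]
0.022 [[308.79380517 303.56382238]] [[308.75556311 263.68199753]] [[338.1831034  263.63166965]]
4.375 [ 0.55798918 -0.03203238  0.21033329]
```

View pics/w4c.png

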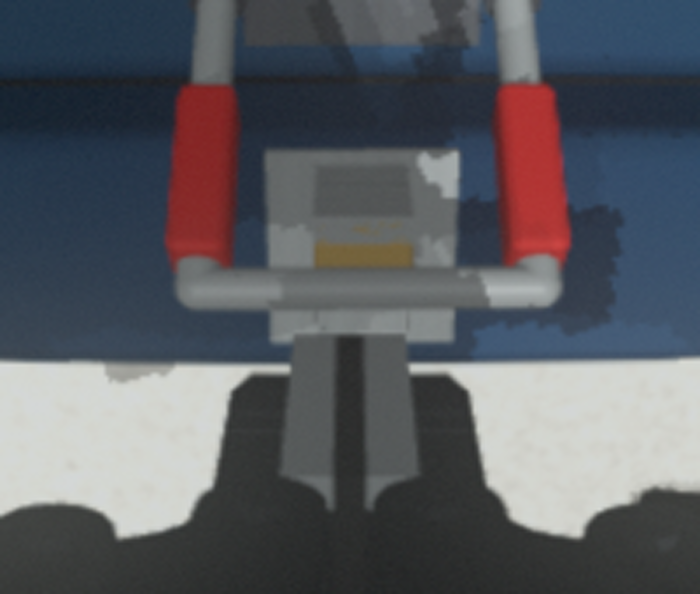

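```bash
python3 - <<'E'
from h import *
W=np.load('w4.npz');p,R=W['p'],W['R']
for d in (-.02,-.015,-.01,-.005,0,.022):
  print(d,[np.round((proj('scene',p+R@[d,y,z])[0]+.5-[305,165])*10) for y in(-.011,.011) for z in (-.014,.014)])
wp=(np.zeros(3),np.eye(3))
for d in (-.02,-.015,-.01,-.005,0,.01,.022): print(d,np.round(proj('wrist',[[d,.011,.0325],[d,-.011,.0325],[d,.011,-.0325]],wp)))
E
```

```text
-0.02 [array([165., 172.]), array([203., 244.]), array([260., 154.]), array([300., 226.])]
-0.015 [array([165., 190.]), array([203., 263.]), array([260., 173.]), array([300., 245.])]
-0.01 [array([166., 208.]), array([203., 281.]), array([260., 191.]), array([299., 263.])]
-0.005 [array([166., 227.]), array([203., 300.]), array([260., 209.]), array([299., 281.])]
0 [array([166., 245.]), array([203., 318.]), array([259., 227.]), array([299., 300.])]
0.022 [array([166., 324.]), array([203., 397.]), array([259., 306.]), array([297., 379.])]
-0.02 [[391. 301.]
 [386. 348.]
 [226. 301.]]
-0.015 [[389. 296.]
 [384. 341.]
 [228. 296.]]
-0.01 [[386. 291.]
 [382. 335.]
 [231. 291.]]
-0.005 [[384. 286.]
 [380. 330.]
 [233. 286.]]
0 [[382. 281.]
 [379. 324.]
 [235. 281.]]
0.01 [[378. 273.]
 [375. 314.]
 [239. 273.]]
0.022 [[374. 263.]
 [371. 303.]
 [243. 263.]]
```

```bash
python3 - <<'E'
import cv2
im=cv2.imread('pics/w1.png');cv2.imwrite('pics/w1d.png',cv2.resize(im[270:420,180:440],None,fx=3,fy=3,interpolation=cv2.INTER_CUBIC))
E
```

```text
(no output)
```

View pics/w1d.png

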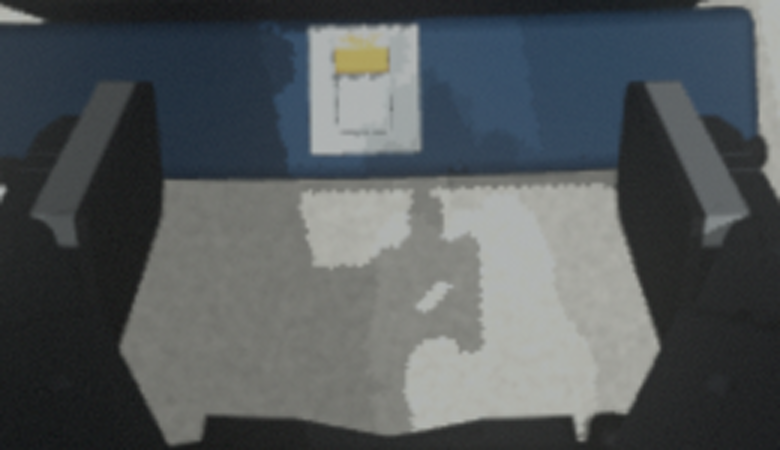

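The rendered tips sit about 13 mm behind the reported TCP, not 22 mm ahead of it. The wrist view (tip at row 291) and the scene view (tip bottom at about crop row 258) agree on this. I'll check it by touch on the crossbar.

```bash
python3 -m handwheel '[[[0,0,0.03],[0,0,0]],[[-0.005,0.002,0.045],[0,0,0]],[[-0.014,0.005,0.045],[0,0,0]],[[-0.014,0.005,0.035],[0,0,0]],[[-0.014,0.005,0.025],[0,0,0]],[[-0.014,0.005,0.02],[0,0,0]]]';python3 -m handwheel '[[[0,0,-0.005],[0,0,0]],[[0,0,-0.01],[0,0,0]]]';python3 -m handwheel '[[[0,0,-0.003],[0,0,0]],[[0.001,0,-0.006],[0,0,0]]]'
```

```text
time: 5.12
tcp_pos: [0.5434, -0.027, 0.2287]
orientation: [[-0.001, -0.937, 0.35], [-0.001, 0.35, 0.937], [-1.0, 0.001, -0.001]]
wrist_force: [0.1, 1.1, 0.4]
width: 0.0001
time: 5.38
tcp_pos: [0.5452, -0.0273, 0.2206]
orientation: [[0.003, -0.937, 0.35], [-0.001, 0.35, 0.937], [-1.0, -0.003, 0.0]]
wrist_force: [4.2, -3.0, 4.8]
width: 0.0
time: 5.62
tcp_pos: [0.5449, -0.0268, 0.2143]
orientation: [[0.001, -0.937, 0.35], [-0.0, 0.35, 0.937], [-1.0, -0.001, -0.0]]
wrist_force: [0.2, -0.5, 0.5]
width: -0.0001
```

```bash
python3 -m handwheel '[[[0.002,-0.001,-0.004],[0,0,0]],[[0.004,-0.001,-0.008],[0,0,0]]]';python3 - <<'E'
from h import *
im=eyes.grab_frame('scene')[:,:,::-1]; cv2.imwrite('pics/s5c.png',np.clip(255*(cv2.resize(im[160:230,300:370],None,fx=8,fy=8,interpolation=cv2.INTER_CUBIC)/255.)**.6,0,255))
im=eyes.grab_frame('wrist')[:,:,::-1]; cv2.imwrite('pics/w5c.png',cv2.resize(im[170:350,210:410],None,fx=3.5,fy=3.3,interpolation=cv2.INTER_CUBIC))
E
```

```text
time: 5.88
tcp_pos: [0.5488, -0.0279, 0.2059]
orientation: [[0.0, -0.937, 0.35], [-0.0, 0.35, 0.937], [-1.0, -0.0, -0.0]]
wrist_force: [0.1, -0.4, -0.1]
width: 0.0003[ WARN:0@2.483] global loadsave.cpp:1063 imwrite_ Unsupported depth image for selected encoder is fallbacked to CV_8U.
```

View pics/s5c.png

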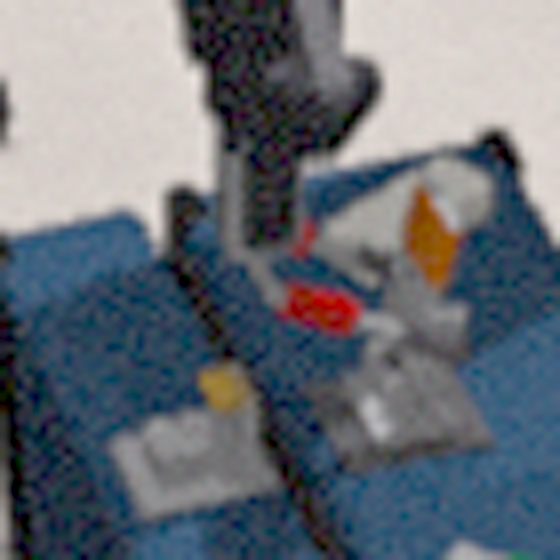

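View pics/w5c.png

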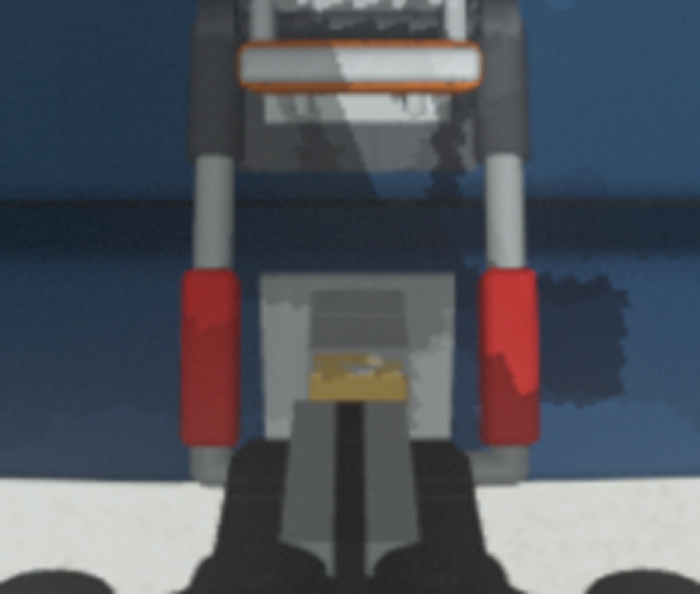

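```bash
python3 -m handwheel '[[[0.003,-0.001,-0.006],[0,0,0]],[[0.006,-0.002,-0.012],[0,0,0]],[[0.008,-0.003,-0.017],[0,0,0]]]';python3 -m handwheel '[[[0.001,0,-0.004],[0,0,0]],[[0.002,-0.001,-0.007],[0,0,0]],[[0.002,-0.001,-0.008],[0,0,0]]]';python3 - <<'E'
from h import *
o=observe(); np.savez('w6.npz',p=o['tcp_pos'],R=o['orientation'])
im=eyes.grab_frame('scene')[:,:,::-1]; cv2.imwrite('pics/s6.png',im); cv2.imwrite('pics/s6c.png',np.clip(255*(cv2.resize(im[160:230,300:370],None,fx=8,fy=8,interpolation=cv2.INTER_CUBIC)/255.)**.6,0,255).astype(np.uint8))
im=eyes.grab_frame('wrist')[:,:,::-1]; cv2.imwrite('pics/w6.png',im);cv2.imwrite('pics/w6c.png',cv2.resize(im[150:330,210:410],None,fx=3.5,fy=3.3,interpolation=cv2.INTER_CUBIC))
E
```

```text
time: 6.35
tcp_pos: [0.5571, -0.031, 0.1888]
orientation: [[0.001, -0.937, 0.35], [-0.0, 0.35, 0.937], [-1.0, -0.001, -0.0]]
wrist_force: [0.3, -0.3, -0.8]
width: 0.0
time: 6.72
tcp_pos: [0.5591, -0.032, 0.1812]
orientation: [[0.001, -0.937, 0.35], [-0.001, 0.35, 0.937], [-1.0, -0.001, -0.0]]
wrist_force: [0.4, -0.0, 1.4]
width: -0.0001
```

View pics/s6c.png

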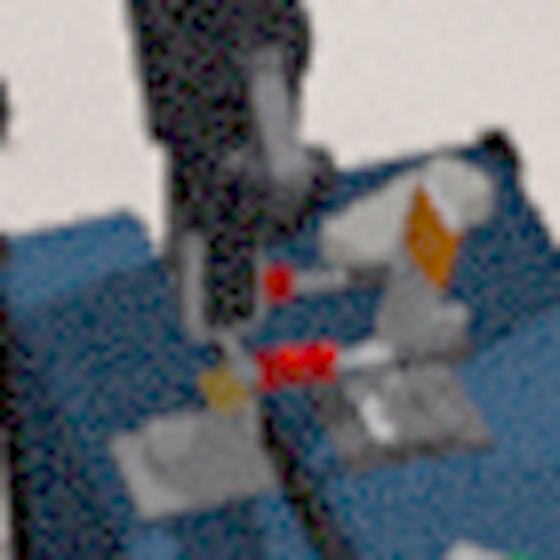

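View pics/w6c.png

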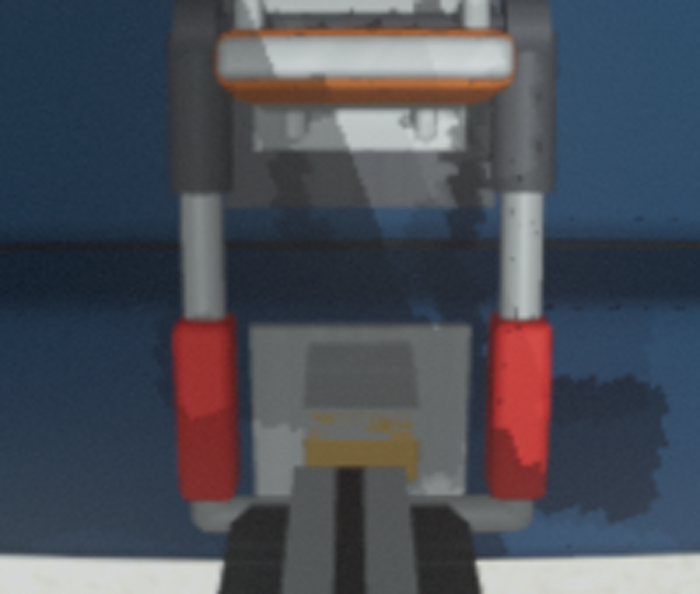

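```bash
python3 - <<'E'
from fit import *
x=np.load('fit.npy'); W=np.load('w6.npz'); wp=(W['p'],W['R'])
for la in (.05,.15,.25,.35):
    y=x.copy(); y[6]=la; R=pts(y)
    print(la,np.round(R['barC'],4),[np.round(proj('wrist',R[k]+y[8:11],wp)[0]) for k in('bm','bp')],np.round(proj('scene',R['bp']+y[14:17])[0],1))
E
```

```text
0.05 [0.025  0.     0.1816] [array([271., 306.]), array([355., 306.])] [329.4 207.8]
0.15 [0.0244 0.     0.1879] [array([270., 312.]), array([357., 312.])] [329.7 205.5]
0.25 [0.0231 0.     0.194 ] [array([268., 316.]), array([359., 316.])] [330.3 203.2]
0.35 [0.0213 0.     0.2   ] [array([267., 319.]), array([361., 319.])] [331.1 200.9]
```

```bash
python3 - <<'E'
from fit import *
x=np.load('fit.npy'); W=np.load('w6.npz'); wp=(W['p'],W['R'])
def r(v,full=False):
    y=x.copy(); y[5],y[6]=v; R=pts(y); o=y[8:11]
    e=[proj('wrist',R[k]+o,wp)[0]-u for k,u in (('bm',(268.6,306)),('bp',(358.6,306)),('lm',(272.9,174.5)),('lp',(356.3,174.5)))]
    e.append(proj('scene',R['bp']+y[14:17])[0]-(329,203.75)); e.append(proj('scene',R['lp']+y[14:17])[0]-(300+458/8,160+240/8))
    return (np.concatenate(e),R) if full else np.concatenate(e)
s=least_squares(r,[1.4,.2]); print(s.x,np.round(s.fun.reshape(-1,2),1)); R=r(s.x,1)[1]; print(R['barC'],R['pinC'])
E
```

```text
[1.34160085 0.12008748] [[ 1.6  1.1]
 [-2.2  1.1]
 [ 0.  -0.5]
 [ 1.4 -0.2]
 [ 1.1  2.5]
 [-1.  -1.9]]
[0.02339122 0.         0.18546084] [-0.03915507  0.          0.1779135 ]
```

```bash
cat >> h.py <<'E'
def tcpfor(G,t,d): return np.array(G)-d*np.array([-np.sin(t),0,-np.cos(t)])
E
python3 - <<'E'
from h import *
x=np.load('fit.npy'); q=x[:3]; G=[.0075,0,.1855]
for d in (.026,-.024): print(tcpfor(G,.35,d),delta(*target(q,tcpfor(G,.35,d),.35)))
E
```

```text
[0.01641534 0.         0.20992369] (array([-0.0064,  0.0037,  0.0285]), array([ 0.1234,  0.3288, -0.0018]))
[-0.00072955  0.          0.16295505] (array([-0.0225,  0.0097, -0.0184]), array([ 0.1234,  0.3288, -0.0018]))
```

```bash
python3 -m handwheel '[[[0,0,0.02],[0,0,0]],[[0,0,0.035],[0.04,0.11,0]],[[-0.003,0.002,0.035],[0.08,0.22,0]],[[-0.006,0.004,0.03],[0.123,0.329,-0.002]],[[-0.006,0.004,0.029],[0.123,0.329,-0.002]],[[-0.006,0.004,0.029],[0.123,0.329,-0.002]]]' 0.06 20;python3 - <<'E'
from h import *
x=np.load('fit.npy'); q=x[:3]; G=[.0075,0,.1855]
o=observe(); print(delta(*target(q,tcpfor(G,.35,-.024),.35)),o['qpos'])
im=eyes.grab_frame('wrist')[:,:,::-1]; cv2.imwrite('pics/w7.png',im);cv2.imwrite('pics/w7c.png',cv2.resize(im[150:350,210:410],None,fx=3,fy=3,interpolation=cv2.INTER_CUBIC))
E
```

```text
time: 7.58
tcp_pos: [0.553, -0.0279, 0.2104]
orientation: [[-0.32, -0.88, 0.352], [0.12, 0.331, 0.936], [-0.94, 0.341, -0.001]]
wrist_force: [-0.8, -0.5, 0.3]
width: 0.0601
(array([-0.0164,  0.0057, -0.0475]), array([0.0011, 0.0015, 0.0001])) [ -8.39711854  31.66045116  15.94756679  85.7557766  -13.05237927
  83.4915852   79.84178265]
```

View pics/w7c.png

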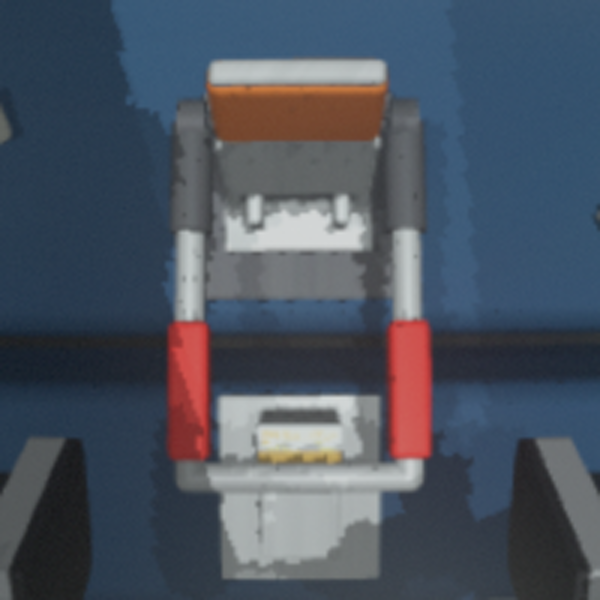

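```bash
python3 -m handwheel '[[[-0.004,0.001,-0.012],[0,0,0]],[[-0.008,0.003,-0.024],[0,0,0]],[[-0.012,0.004,-0.036],[0,0,0]],[[-0.016,0.006,-0.047],[0,0,0]],[[-0.016,0.006,-0.047],[0,0,0]]]';python3 - <<'E'
from h import *
o=observe(); np.savez('w8.npz',p=o['tcp_pos'],R=o['orientation'])
im=eyes.grab_frame('wrist')[:,:,::-1]; cv2.imwrite('pics/w8.png',im);cv2.imwrite('pics/w8c.png',cv2.resize(im[150:350,210:410],None,fx=3,fy=3,interpolation=cv2.INTER_CUBIC))
im=eyes.grab_frame('scene')[:,:,::-1]; cv2.imwrite('pics/s8.png',im); cv2.imwrite('pics/s8c.png',np.clip(255*(cv2.resize(im[160:230,300:370],None,fx=8,fy=8,interpolation=cv2.INTER_CUBIC)/255.)**.6,0,255).astype(np.uint8))
E
```

```text
time: 8.25
tcp_pos: [0.5362, -0.0215, 0.1625]
orientation: [[-0.323, -0.879, 0.352], [0.12, 0.33, 0.936], [-0.939, 0.345, -0.001]]
wrist_force: [0.3, -0.1, 0.9]
width: 0.0601
```

View pics/w8c.png

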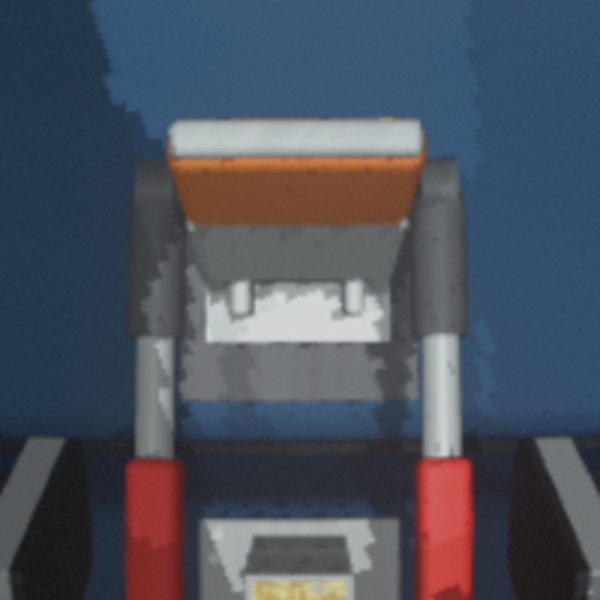

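View pics/s8c.png

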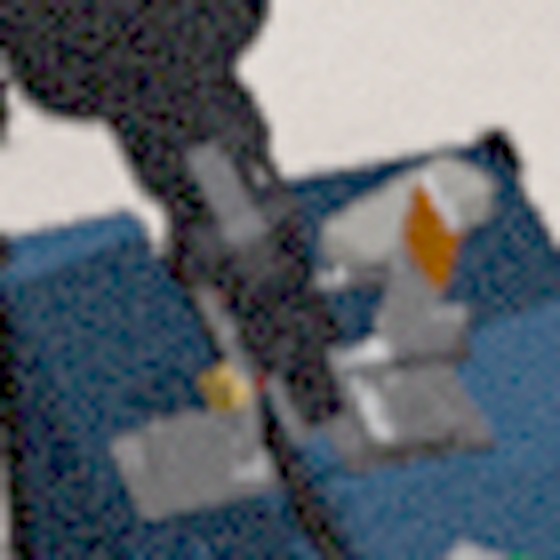

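```bash
python3 -m handwheel '[[[0,0,0],[0,0,0]],[[0,0,0],[0,0,0]],[[0,0,0],[0,0,0]],[[0,0,0],[0,0,0]]]' 0.03 20;python3 - <<'E'
from h import *
im=eyes.grab_frame('wrist')[:,:,::-1]; cv2.imwrite('pics/w9.png',im);cv2.imwrite('pics/w9c.png',cv2.resize(im[180:400,190:430],None,fx=2.7,fy=2.7,interpolation=cv2.INTER_CUBIC))
E
```

```text
time: 8.85
tcp_pos: [0.5375, -0.0222, 0.1637]
orientation: [[-0.32, -0.879, 0.352], [0.12, 0.331, 0.936], [-0.94, 0.342, -0.0]]
wrist_force: [2.2, -2.2, 1.9]
width: 0.0446
```

View pics/w9c.png

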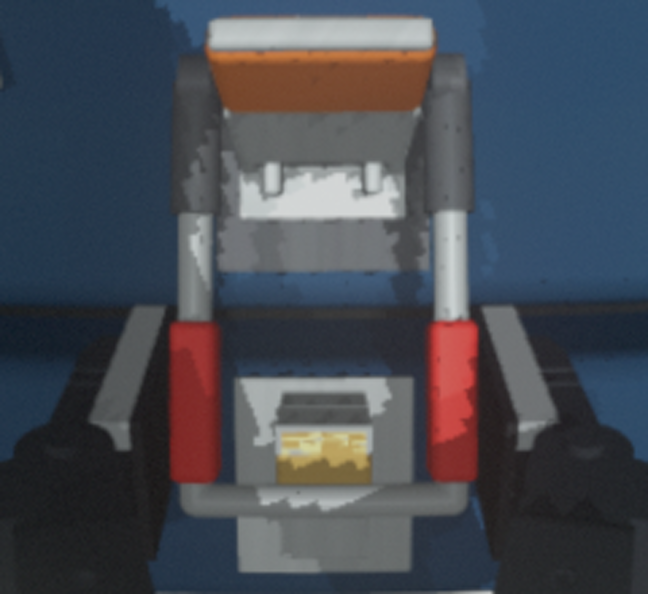

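```bash
cat > est.py <<'E'
from fit import *
def est(obs,wp,x=np.load('fit.npy')):
    def r(v,full=False):
        y=x.copy(); y[5],y[6]=v[:2]; y[8:11]=v[2:5]; R=pts(y)
        e=[proj('wrist',R[k]+y[8:11],wp)[0]-u for k,u in obs]
        return R if full else np.r_[np.concatenate(e),(v[2:5]-x[8:11])/.001]
    s=least_squares(r,np.r_[1.4,.2,x[8:11]]); R=r(s.x,1)
    print(np.round(s.x,4),'\n',np.round(s.fun[:2*len(obs)].reshape(-1,2),1).tolist(),'\nbar',R['barC'],'pin',R['pinC'],'seat',R['seatC'])
E
python3 - <<'E'
from est import *
o=observe()
est([('bm',(260.4,365.2)),('bp',(360.4,365.2)),('lm',(268.5,198.5)),('lp',(349.6,198.5)),('nfm',(292.2,359.6)),('nfp',(327.4,359.6))],(o['tcp_pos'],o['orientation']))
E
```

```text
[ 1.3511e+00  2.6750e-01 -7.0000e-04  1.1000e-03 -2.4000e-03] 
 [[-0.6, 0.7], [-0.8, 0.7], [-0.4, -0.2], [1.7, -0.3], [0.0, -0.2], [-0.2, -0.2]] 
bar [0.02179621 0.         0.19464981] pin [-0.03896382  0.          0.17799992] seat [0.02154188 0.         0.15699337]
```

```bash
python3 -m handwheel '[[[0.003,-0.001,0],[0,0,0]],[[0.006,-0.002,0],[0,0,0]]]'; python3 -m handwheel '[[[0.002,-0.001,0],[0,0,0]],[[0.005,-0.002,0],[0,0,0]],[[0.005,-0.002,0],[0,0,0]]]';python3 - <<'E'
from h import *
o=observe(); np.savez('w10.npz',p=o['tcp_pos'],R=o['orientation'])
im=eyes.grab_frame('wrist')[:,:,::-1]; cv2.imwrite('pics/w10.png',im);cv2.imwrite('pics/w10c.png',cv2.resize(im[180:400,190:430],None,fx=2.7,fy=2.7,interpolation=cv2.INTER_CUBIC))
E
```

```text
time: 9.15
tcp_pos: [0.5406, -0.0232, 0.1631]
orientation: [[-0.327, -0.877, 0.351], [0.121, 0.33, 0.936], [-0.937, 0.349, -0.001]]
wrist_force: [-7.9, 0.8, 1.1]
width: 0.0443
time: 9.52
tcp_pos: [0.5463, -0.0254, 0.1631]
orientation: [[-0.325, -0.878, 0.352], [0.121, 0.33, 0.936], [-0.938, 0.347, -0.001]]
wrist_force: [-5.0, -0.2, 3.0]
width: 0.0444
```

View pics/w10c.png

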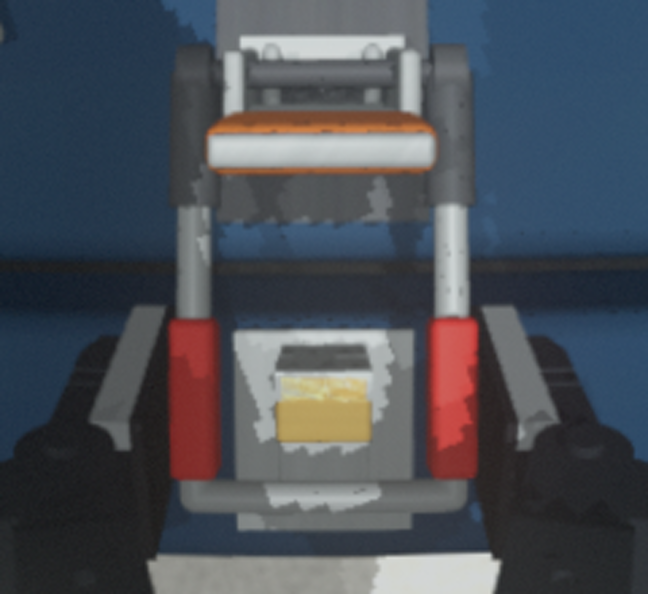

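```bash
python3 - <<'E'
from est import *
W=np.load('w10.npz'); c=lambda u,v:(190+u/2.7,180+v/2.7)
est([('bm',c(193,494)),('bp',c(458,494)),('lm',c(209,172)),('lp',c(434,172)),('nfm',c(276,443)),('nfp',c(371,443))],(W['p'],W['R']))
E
```

```text
[ 1.7306e+00  5.9300e-02  4.0000e-04  8.0000e-04 -8.0000e-04] 
 [[1.3, 1.2], [-2.9, 1.2], [0.0, -0.3], [1.3, -0.3], [-0.3, -0.9], [0.2, -0.8]] 
bar [0.03200533 0.         0.18362661] pin [-0.03088382  0.          0.17989112] seat [0.02154188 0.         0.15699337]
```

```bash
python3 -m handwheel '[[[0.001,0,0],[0.0,0.0,0]],[[-0.001,0,-0.005],[0.026,0.07,0]],[[-0.002,0.001,-0.01],[0.053,0.14,0]]]'; python3 -m handwheel '[[[-0.001,0,-0.003],[0.02,0.05,0]],[[-0.002,0.001,-0.006],[0.035,0.09,0]],[[-0.002,0.001,-0.006],[0.035,0.09,0]]]';python3 - <<'E'
from h import *
o=observe(); np.savez('w11.npz',p=o['tcp_pos'],R=o['orientation'])
im=eyes.grab_frame('wrist')[:,:,::-1]; cv2.imwrite('pics/w11.png',im);cv2.imwrite('pics/w11c.png',cv2.resize(im[180:400,190:430],None,fx=2.7,fy=2.7,interpolation=cv2.INTER_CUBIC))
im=eyes.grab_frame('scene')[:,:,::-1]; cv2.imwrite('pics/s11c.png',np.clip(255*(cv2.resize(im[160:230,300:370],None,fx=8,fy=8,interpolation=cv2.INTER_CUBIC)/255.)**.6,0,255).astype(np.uint8))
E
```

```text
time: 9.95
tcp_pos: [0.545, -0.0248, 0.154]
orientation: [[-0.452, -0.82, 0.351], [0.169, 0.308, 0.936], [-0.876, 0.483, -0.0]]
wrist_force: [-3.9, -2.0, 4.8]
width: 0.0447
time: 10.32
tcp_pos: [0.5433, -0.0242, 0.1466]
orientation: [[-0.528, -0.773, 0.352], [0.199, 0.291, 0.936], [-0.826, 0.564, -0.0]]
wrist_force: [-3.9, -1.8, 1.8]
width: 0.0446
```

View pics/w11c.png

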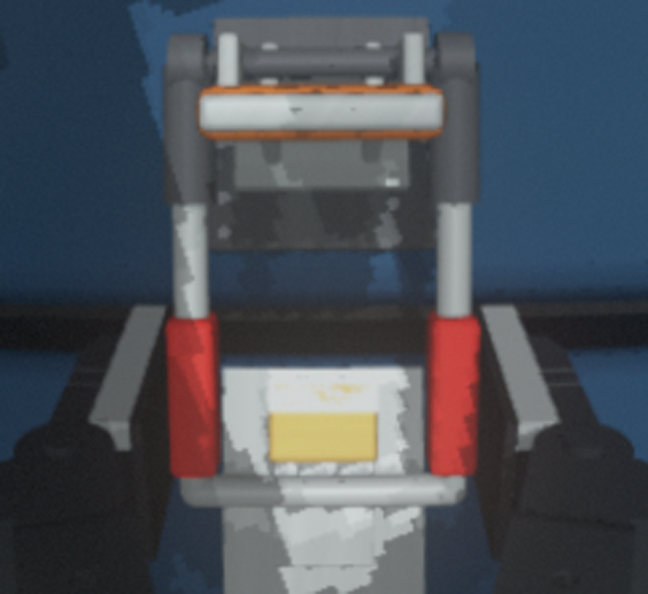

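View pics/s11c.png

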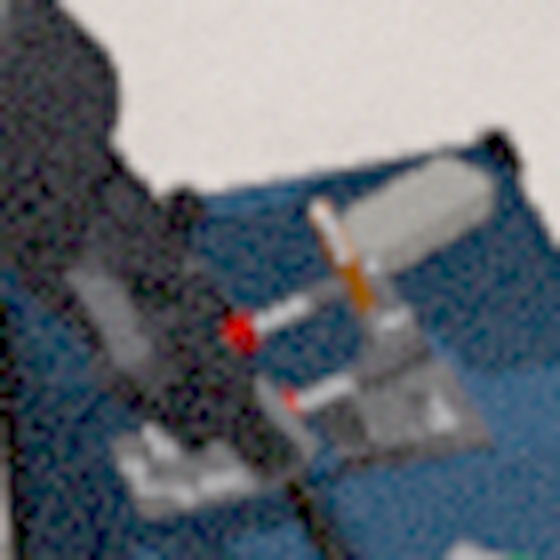

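```bash
python3 - <<'E'
from est import *
W=np.load('w11.npz'); c=lambda u,v:(190+u/2.7,180+v/2.7)
est([('bm',c(196,490)),('bp',c(455,490)),('lm',c(203,137)),('lp',c(441,137)),('nfm',c(271,462)),('nfp',c(377,461)),('nbm',c(270,414)),('nbp',c(377,413))],(W['p'],W['R']))
E
```

```text
[ 1.8823e+00 -3.3960e-01  7.0000e-04  8.0000e-04 -1.5000e-03] 
 [[1.2, 0.7], [-2.6, 0.6], [-0.7, -0.1], [1.9, -0.2], [-0.9, 0.1], [0.5, 0.4], [-0.4, -0.9], [0.5, -0.6]] 
bar [0.03184938 0.         0.15878649] pin [-0.0275526   0.          0.17977233] seat [0.02154188 0.         0.15699337]
```

```bash
python3 -m handwheel '[[[0,0,-0.0015],[0,0,0]],[[0,0,-0.0015],[0,0,0]]]';python3 -m handwheel '[[[0,0,-0.0015],[0,0,0]],[[0,0,-0.0015],[0,0,0]]]';python3 - <<'E'
from h import *
print(observe()['ft_torque'])
E
python3 -m handwheel '[[[0,0,-0.0015],[0,0,0]],[[0,0,-0.0015],[0,0,0]]]'
```

```text
time: 10.68
tcp_pos: [0.5437, -0.0242, 0.1465]
orientation: [[-0.525, -0.775, 0.352], [0.198, 0.291, 0.936], [-0.828, 0.561, 0.0]]
wrist_force: [-4.4, -3.3, 3.7]
width: 0.0443
time: 10.92
tcp_pos: [0.5439, -0.0242, 0.145]
orientation: [[-0.525, -0.775, 0.352], [0.198, 0.291, 0.936], [-0.828, 0.561, 0.001]]
wrist_force: [-3.7, -3.7, 5.7]
width: 0.0445
[-0.54793466  0.83593667  0.67649469]
time: 11.18
tcp_pos: [0.5441, -0.0242, 0.1434]
orientation: [[-0.525, -0.775, 0.352], [0.198, 0.291, 0.936], [-0.828, 0.561, 0.001]]
wrist_force: [-3.1, -3.8, 5.4]
width: 0.0446
```

```bash
python3 - <<'E'
from h import *
o=observe(); np.savez('w12.npz',p=o['tcp_pos'],R=o['orientation'])
im=eyes.grab_frame('wrist')[:,:,::-1]; cv2.imwrite('pics/w12.png',im);cv2.imwrite('pics/w12c.png',cv2.resize(im[280:400,230:390],None,fx=4.8,fy=4.8,interpolation=cv2.INTER_CUBIC))
E
```

```text
(no output)
```

View pics/w12c.png

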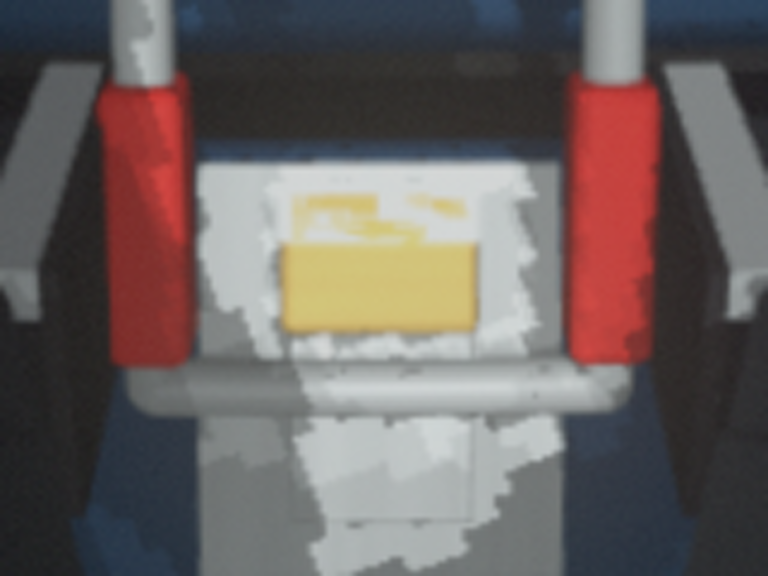

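```bash
python3 -m handwheel '[[[0,0,-0.001],[0,0,0]],[[-0.002,0.001,-0.0015],[0,0,0]],[[-0.004,0.0015,-0.0015],[0,0,0]]]'; python3 -m handwheel '[[[-0.001,0.0005,0],[0,0,0]],[[-0.002,0.001,0],[0,0,0]],[[-0.003,0.001,0],[0,0,0]]]';python3 - <<'E'
from h import *
o=observe(); np.savez('w13.npz',p=o['tcp_pos'],R=o['orientation'])
im=eyes.grab_frame('wrist')[:,:,::-1]; cv2.imwrite('pics/w13.png',im);cv2.imwrite('pics/w13c.png',cv2.resize(im[280:400,230:390],None,fx=4.8,fy=4.8,interpolation=cv2.INTER_CUBIC))
E
```

```text
time: 11.6
tcp_pos: [0.542, -0.0234, 0.1412]
orientation: [[-0.521, -0.777, 0.353], [0.197, 0.292, 0.936], [-0.831, 0.557, 0.001]]
wrist_force: [4.2, -7.2, 1.3]
width: 0.0448
time: 11.98
tcp_pos: [0.539, -0.0223, 0.1413]
orientation: [[-0.521, -0.777, 0.353], [0.197, 0.292, 0.936], [-0.83, 0.557, 0.001]]
wrist_force: [3.8, -5.9, 1.8]
width: 0.0445
```

View pics/w13c.png

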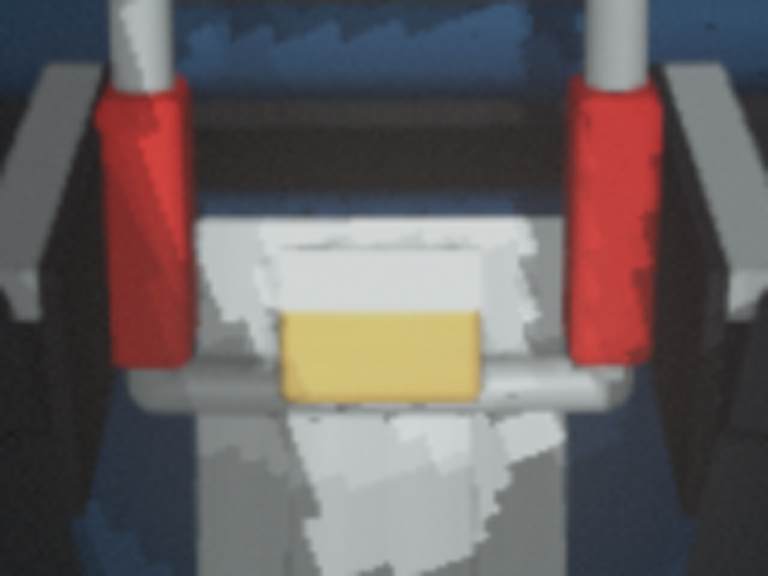

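```bash
python3 -m handwheel '[[[-0.001,0.0005,0],[0,0,0]],[[-0.0015,0.0005,0],[0,0,0]]]'; python3 -m handwheel '[[[-0.001,0.0005,0],[0,0,0]],[[-0.0015,0.0005,0],[0,0,0]]]';python3 - <<'E'
from h import *
o=observe(); np.savez('w14.npz',p=o['tcp_pos'],R=o['orientation'])
im=eyes.grab_frame('wrist')[:,:,::-1]; cv2.imwrite('pics/w14.png',im);cv2.imwrite('pics/w14c.png',cv2.resize(im[280:400,230:390],None,fx=4.8,fy=4.8,interpolation=cv2.INTER_CUBIC))
E
```

```text
time: 12.28
tcp_pos: [0.5374, -0.0217, 0.1413]
orientation: [[-0.521, -0.777, 0.353], [0.197, 0.292, 0.936], [-0.83, 0.557, 0.001]]
wrist_force: [3.7, -5.2, 2.3]
width: 0.0446
time: 12.52
tcp_pos: [0.5359, -0.0212, 0.1413]
orientation: [[-0.521, -0.777, 0.353], [0.197, 0.292, 0.936], [-0.83, 0.557, 0.001]]
wrist_force: [3.4, -4.4, 1.6]
width: 0.0442
```

View pics/w14c.png

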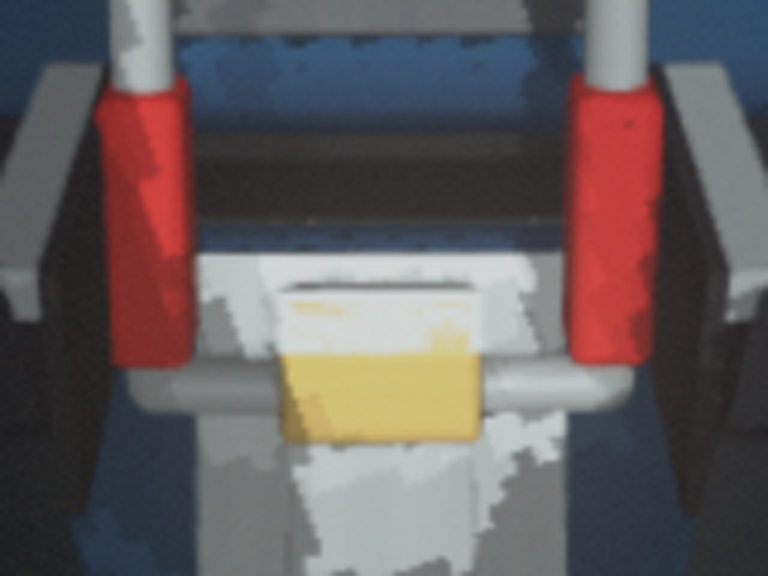

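```bash
python3 -m handwheel '[[[-0.001,0.0003,0],[0,0,0]],[[-0.001,0.0003,0],[0,0,0]]]'; python3 -m handwheel '[[[-0.001,0.0003,0],[0,0,0]],[[-0.001,0.0003,0],[0,0,0]]]'
```

```text
time: 12.82
tcp_pos: [0.535, -0.0209, 0.1412]
orientation: [[-0.521, -0.777, 0.353], [0.197, 0.292, 0.936], [-0.83, 0.557, 0.001]]
wrist_force: [4.1, -5.2, 1.3]
width: 0.0445
time: 13.08
tcp_pos: [0.5348, -0.0208, 0.1412]
orientation: [[-0.519, -0.778, 0.353], [0.197, 0.293, 0.936], [-0.831, 0.556, 0.001]]
wrist_force: [6.4, -6.1, 1.0]
width: 0.0446
```

```bash
python3 -m handwheel '[[[0,0,0],[0,0,0]],[[0,0,0],[0,0,0]],[[0,0,0],[0,0,0]]]' 0.06 20; python3 -m handwheel '[[[0.008,-0.003,0.013],[0,0,0]],[[0.018,-0.006,0.028],[0,0,0]],[[0.028,-0.01,0.045],[0,0,0]],[[0.037,-0.014,0.06],[0,0,0]],[[0.037,-0.014,0.06],[0,0,0]]]';python3 - <<'E'
from h import *
o=observe(); np.savez('w15.npz',p=o['tcp_pos'],R=o['orientation'])
im=eyes.grab_frame('wrist')[:,:,::-1]; cv2.imwrite('pics/w15.png',im);cv2.imwrite('pics/w15c.png',cv2.resize(im[180:340,220:400],None,fx=4,fy=3.7,interpolation=cv2.INTER_CUBIC))
im=eyes.grab_frame('scene')[:,:,::-1]; cv2.imwrite('pics/s15.png',im); cv2.imwrite('pics/s15c.png',np.clip(255*(cv2.resize(im[160:230,300:370],None,fx=8,fy=8,interpolation=cv2.INTER_CUBIC)/255.)**.6,0,255).astype(np.uint8))
E
```

```text
time: 13.45
tcp_pos: [0.532, -0.0193, 0.1413]
orientation: [[-0.525, -0.775, 0.352], [0.199, 0.29, 0.936], [-0.827, 0.562, 0.001]]
wrist_force: [0.1, 0.1, -1.3]
width: 0.0601
time: 14.08
tcp_pos: [0.5704, -0.0344, 0.2027]
orientation: [[-0.523, -0.776, 0.352], [0.198, 0.291, 0.936], [-0.829, 0.559, 0.001]]
wrist_force: [-0.3, 0.2, -0.0]
width: 0.0598
```

View pics/w15c.png

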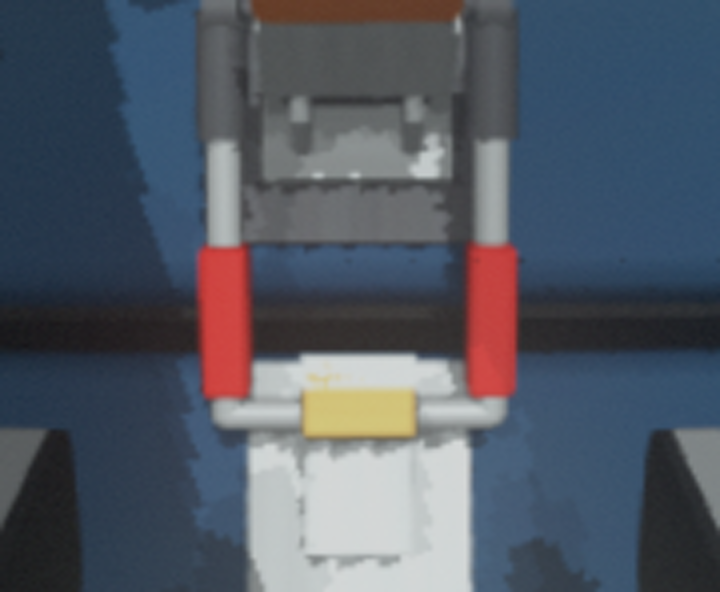

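View pics/s15c.png

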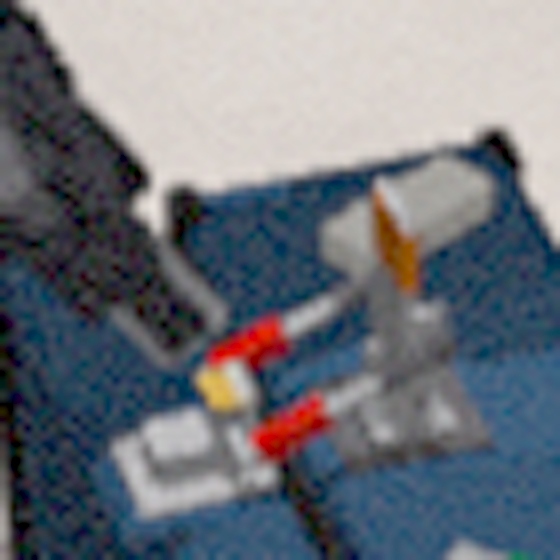

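```bash
python3 - <<'E'
import cv2
im=cv2.imread('pics/w15.png');cv2.imwrite('pics/w15d.png',cv2.resize(im[130:330,210:410],None,fx=3,fy=3,interpolation=cv2.INTER_CUBIC))
E
```

```text
(no output)
```

View pics/w15d.png

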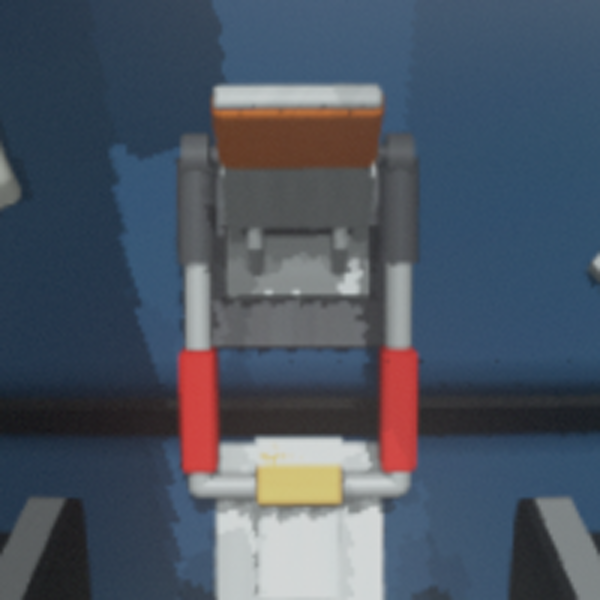

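```bash
python3 - <<'E'
from est import *
W=np.load('w15.npz'); c=lambda u,v:(210+u/3,130+v/3)
est([('bm',c(203,485)),('bp',c(396,485)),('lm',c(214,110)),('lp',c(382,109)),('nfm',c(258,503)),('nfp',c(342,503)),('nbm',c(258,466)),('nbp',c(342,465))],(W['p'],W['R']))
E
```

```text
[ 1.5356e+00  6.2000e-02 -1.0000e-04  1.1000e-03 -3.7000e-03] 
 [[-4.8, 2.2], [4.7, 2.2], [0.8, -1.0], [0.2, -0.6], [-0.6, -0.3], [0.0, -0.3], [-0.5, -1.3], [-0.1, -0.9]] 
bar [0.02775312 0.         0.18320701] pin [-0.03512583  0.          0.17930341] seat [0.02154188 0.         0.15699337]
```

```bash
python3 - <<'E'
from h import *
q=np.load('fit.npy')[:3]
for c in ([.01,0,.24],[-.006,0,.196]): print(delta(*target(q,c,0)))
E
```

```text
(array([-0.0224,  0.0078,  0.0387]), array([-2.109e-01, -5.577e-01, -2.000e-04]))
(array([-0.0374,  0.0134, -0.0053]), array([-2.109e-01, -5.577e-01, -2.000e-04]))
```

```bash
python3 -m handwheel '[[[0,0,0.03],[0,0,0]],[[0,0,0.05],[-0.06,-0.16,0]],[[-0.01,0.003,0.05],[-0.12,-0.32,0]],[[-0.022,0.008,0.045],[-0.18,-0.48,0]],[[-0.022,0.008,0.039],[-0.211,-0.558,0]],[[-0.022,0.008,0.039],[-0.211,-0.558,0]],[[-0.022,0.008,0.02],[-0.211,-0.558,0]],[[-0.022,0.008,-0.005],[-0.211,-0.558,0]],[[-0.022,0.008,-0.005],[-0.211,-0.558,0]]]' 0 20;python3 - <<'E'
from h import *
q=np.load('fit.npy')[:3]; print(delta(*target(q,[-.006,0,.196],0)))
im=eyes.grab_frame('scene')[:,:,::-1]; cv2.imwrite('pics/s16c.png',np.clip(255*(cv2.resize(im[150:230,300:380],None,fx=7,fy=7,interpolation=cv2.INTER_CUBIC)/255.)**.6,0,255).astype(np.uint8))
im=eyes.grab_frame('wrist')[:,:,::-1]; cv2.imwrite('pics/w16c.png',cv2.resize(im[150:350,210:410],None,fx=3,fy=3,interpolation=cv2.INTER_CUBIC))
E
```

```text
time: 15.3
tcp_pos: [0.5462, -0.0262, 0.1946]
orientation: [[-0.005, -0.936, 0.352], [-0.001, 0.352, 0.936], [-1.0, 0.005, -0.002]]
wrist_force: [0.8, 0.6, 0.5]
width: -0.0
(array([-0.0146,  0.0058,  0.0014]), array([ 0.0006, -0.0053,  0.0004]))
```

View pics/s16c.png

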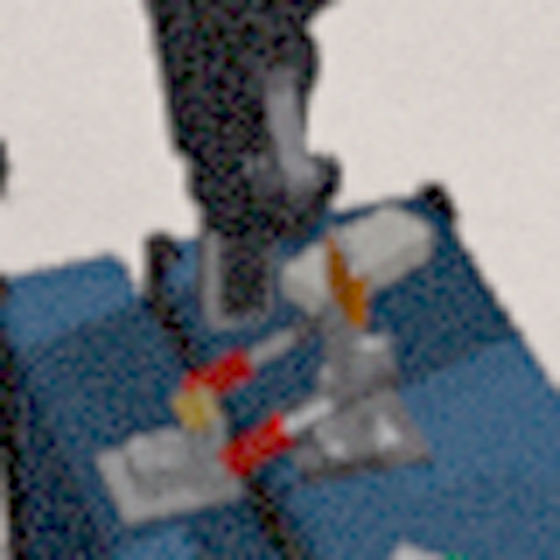

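View pics/w16c.png

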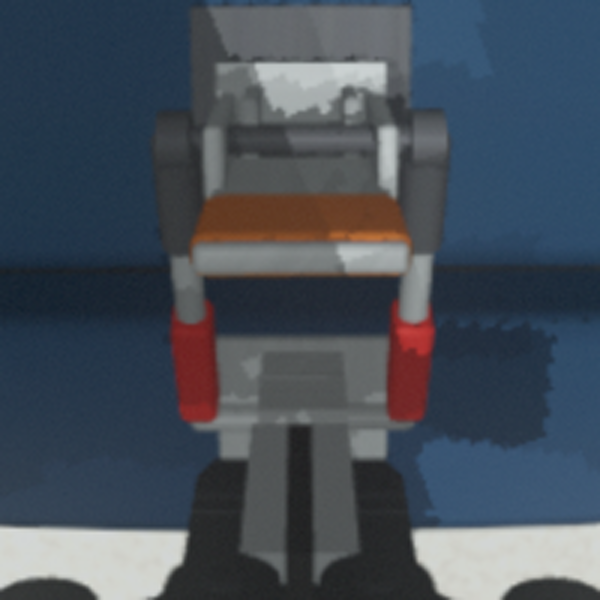

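```bash
python3 -m handwheel '[[[-0.01,0.004,0.001],[0,0,0]],[[-0.016,0.006,0.002],[0,0,0]],[[-0.02,0.0075,0.002],[0,0,0]],[[-0.023,0.009,0.002],[0,0,0]]]'; python3 -m handwheel '[[[-0.003,0.001,0],[0,0,0]],[[-0.006,0.002,0],[0,0,0]]]';python3 -m handwheel '[[[-0.003,0.001,0],[0,0,0]],[[-0.006,0.002,-0.001],[0,0,0]]]'
```

```text
time: 15.9
tcp_pos: [0.5239, -0.0166, 0.1988]
orientation: [[0.001, -0.936, 0.352], [-0.0, 0.352, 0.936], [-1.0, -0.001, 0.0]]
wrist_force: [1.2, -1.0, 0.8]
width: 0.0003
time: 16.15
tcp_pos: [0.5191, -0.015, 0.199]
orientation: [[0.003, -0.936, 0.352], [-0.0, 0.352, 0.936], [-1.0, -0.003, 0.001]]
wrist_force: [4.8, -1.2, 1.5]
width: 0.0004
time: 16.4
tcp_pos: [0.5133, -0.0129, 0.1982]
orientation: [[0.003, -0.936, 0.352], [-0.0, 0.352, 0.936], [-1.0, -0.003, 0.001]]
wrist_force: [4.6, -0.6, 4.8]
width: 0.0001
```

```bash
python3 -m handwheel '[[[-0.003,0.001,-0.002],[0,0,0]],[[-0.006,0.002,-0.003],[0,0,0]],[[-0.009,0.003,-0.004],[0,0,0]]]';python3 -m handwheel '[[[-0.003,0.001,-0.001],[0,0,0]],[[-0.006,0.002,-0.003],[0,0,0]],[[-0.008,0.003,-0.004],[0,0,0]]]'; python3 - <<'E'
from h import *
q=np.load('fit.npy')[:3]; print(delta(*target(q,[-.0462,0,.1883],0)))
im=eyes.grab_frame('scene')[:,:,::-1]; cv2.imwrite('pics/s17c.png',np.clip(255*(cv2.resize(im[150:230,300:380],None,fx=7,fy=7,interpolation=cv2.INTER_CUBIC)/255.)**.6,0,255).astype(np.uint8))
E
```

```text
time: 16.77
tcp_pos: [0.5037, -0.0097, 0.194]
orientation: [[0.002, -0.936, 0.352], [0.0, 0.352, 0.936], [-1.0, -0.002, 0.001]]
wrist_force: [3.5, 0.4, 4.8]
width: -0.0
time: 17.15
tcp_pos: [0.495, -0.0066, 0.1894]
orientation: [[0.0, -0.936, 0.352], [-0.0, 0.352, 0.936], [-1.0, -0.0, 0.0]]
wrist_force: [2.6, -0.2, 3.0]
width: -0.0
(array([-0.0009,  0.0004, -0.0011]), array([ 0.0001,  0.0004, -0.0003]))
```

View pics/s17c.png

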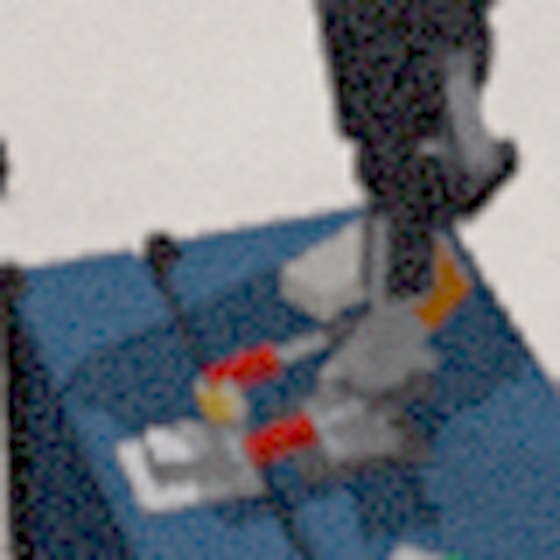

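```bash
python3 -m handwheel '[[[-0.004,0.0015,-0.003],[0,0,0]],[[-0.008,0.003,-0.007],[0,0,0]],[[-0.011,0.004,-0.011],[0,0,0]]]';python3 -m handwheel '[[[-0.003,0.001,-0.004],[0,0,0]],[[-0.005,0.002,-0.008],[0,0,0]]]'; python3 -m handwheel '[[[-0.001,0.001,-0.003],[0,0,0]],[[-0.002,0.001,-0.006],[0,0,0]]]'
```

```text
time: 17.58
tcp_pos: [0.484, -0.0026, 0.1786]
orientation: [[0.0, -0.936, 0.352], [0.0, 0.352, 0.936], [-1.0, -0.0, 0.0]]
wrist_force: [1.6, 1.0, 8.0]
width: -0.0001
time: 17.82
tcp_pos: [0.479, -0.0007, 0.1703]
orientation: [[0.0, -0.936, 0.352], [-0.0, 0.352, 0.936], [-1.0, -0.0, -0.0]]
wrist_force: [3.0, -0.7, 3.2]
width: -0.0
time: 18.08
tcp_pos: [0.4765, 0.0002, 0.1639]
orientation: [[-0.001, -0.936, 0.352], [-0.0, 0.352, 0.936], [-1.0, 0.001, -0.001]]
wrist_force: [1.5, -0.4, 2.3]
width: 0.0
```

```bash
python3 -m handwheel '[[[-0.001,0,-0.003],[0,0,0]],[[-0.002,0,-0.005],[0,0,0]]]';python3 -m handwheel '[[[0,0,-0.002],[0,0,0]],[[-0.001,0,-0.004],[0,0,0]]]'; python3 - <<'E'
from h import *
im=eyes.grab_frame('scene')[:,:,::-1]; cv2.imwrite('pics/s18c.png',np.clip(255*(cv2.resize(im[150:230,300:380],None,fx=7,fy=7,interpolation=cv2.INTER_CUBIC)/255.)**.6,0,255).astype(np.uint8))
E
```

```text
time: 18.32
tcp_pos: [0.4741, 0.0002, 0.1588]
orientation: [[-0.002, -0.936, 0.352], [-0.0, 0.352, 0.936], [-1.0, 0.002, -0.001]]
wrist_force: [-0.3, -0.9, 0.0]
width: -0.0
time: 18.58
tcp_pos: [0.4744, 0.0002, 0.1558]
orientation: [[0.001, -0.936, 0.352], [-0.0, 0.352, 0.936], [-1.0, -0.001, 0.0]]
wrist_force: [-3.0, -0.2, 16.8]
width: 0.0003
```

View pics/s18c.png

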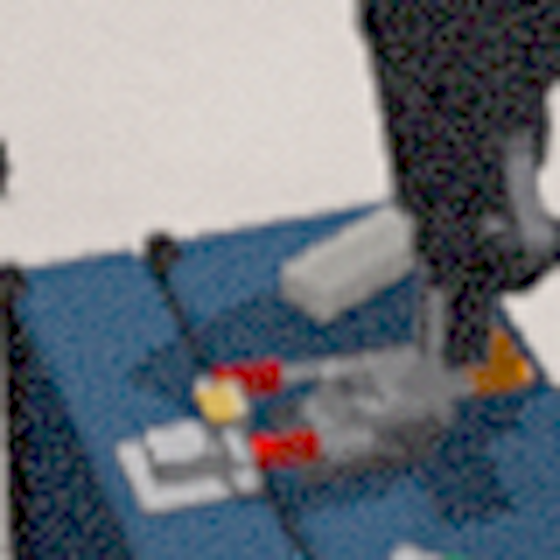

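```bash
python3 -m handwheel '[[[0,0,0.005],[0,0,0]],[[0.005,-0.002,0.03],[0,0,0]],[[0.005,-0.002,0.08],[0,0,0]],[[0.005,-0.002,0.12],[0,0,0]],[[0.005,-0.002,0.12],[0,0,0]],[[0.005,-0.002,0.12],[0,0,0]]]'; python3 - <<'E'
from h import *
o=observe(); np.savez('w19.npz',p=o['tcp_pos'],R=o['orientation'])
im=eyes.grab_frame('scene')[:,:,::-1]; cv2.imwrite('pics/s19.png',im);cv2.imwrite('pics/s19c.png',np.clip(255*(cv2.resize(im[150:230,300:380],None,fx=7,fy=7,interpolation=cv2.INTER_CUBIC)/255.)**.6,0,255).astype(np.uint8))
im=eyes.grab_frame('wrist')[:,:,::-1]; cv2.imwrite('pics/w19.png',im)
cv2.imwrite('pics/w19c.png',cv2.resize(im[80:280,180:440],None,fx=3,fy=3,interpolation=cv2.INTER_CUBIC))
E
```

```text
time: 19.38
tcp_pos: [0.4786, -0.0018, 0.2749]
orientation: [[-0.001, -0.936, 0.352], [-0.0, 0.352, 0.936], [-1.0, 0.0, -0.0]]
wrist_force: [-0.3, -0.1, -0.2]
width: 0.0002
```

View pics/s19c.png

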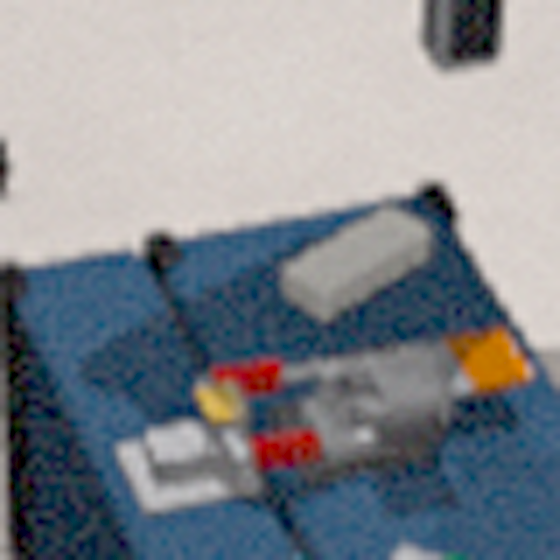

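View pics/w19.png

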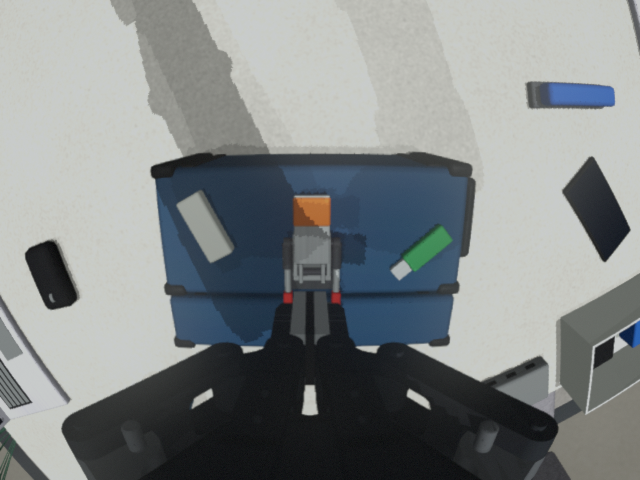

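View pics/w19c.png

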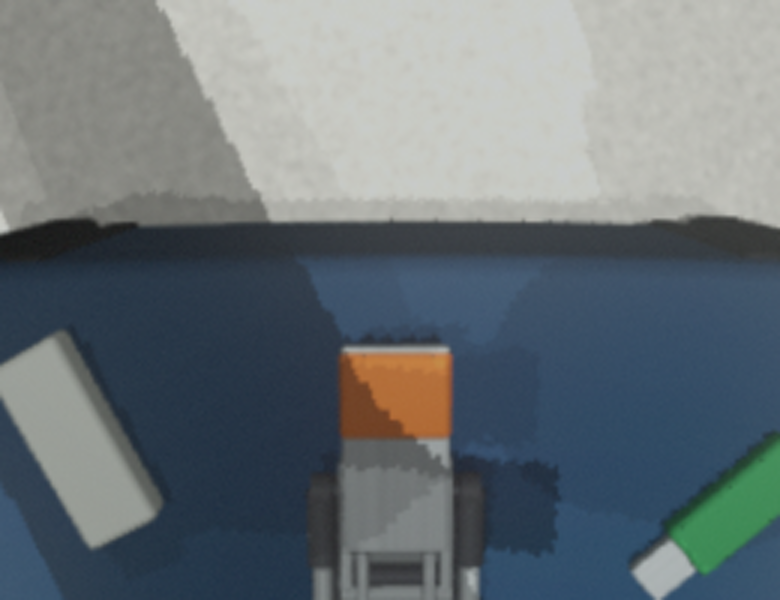

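```bash
python3 - <<'E'
from fit import *
x=np.load('fit.npy'); W=np.load('w19.npz'); wp=(W['p'],W['R'])
for h in (0,.003):
  for th in (0,.1,.2):
    y=x.copy(); y[4]=h;y[5]=th; y[3]=0; R=pts(y)
    S=lambda k:np.round((proj('scene',R[k]+y[14:17])[0]+.5-[300,150])*7)
    Wp=lambda k:np.round((proj('wrist',R[k]+y[8:11],wp)[0]+.5-[180,80])*3)
    print(h,th,S('lm'),S('lp'),Wp('lm'),Wp('lp'),'nose',S('nfm'),S('nfp'))
im=cv2.imread('pics/s19.png'); cv2.imwrite('pics/s19d.png',cv2.resize(im[190:225,320:380],None,fx=12,fy=12,interpolation=cv2.INTER_CUBIC))
E
```

```text
0 0 [507. 330.] [536. 376.] [343. 351.] [452. 351.] nose [205. 389.] [220. 419.]
0 0.1 [506. 317.] [535. 362.] [342. 359.] [454. 359.] nose [205. 389.] [220. 419.]
0 0.2 [503. 303.] [532. 349.] [341. 370.] [455. 370.] nose [205. 389.] [220. 419.]
0.003 0 [507. 323.] [536. 369.] [342. 353.] [453. 354.] nose [205. 389.] [220. 419.]
0.003 0.1 [506. 309.] [535. 355.] [341. 362.] [454. 362.] nose [205. 389.] [220. 419.]
0.003 0.2 [503. 296.] [533. 342.] [340. 373.] [456. 373.] nose [205. 389.] [220. 419.]
```

View pics/s19d.png

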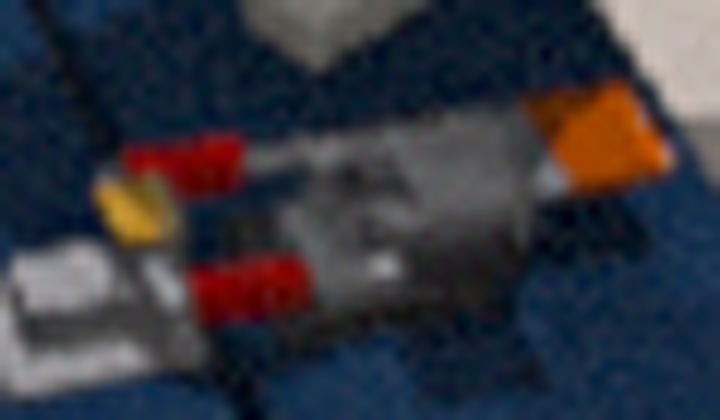

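```bash
python3 -m handwheel '[[[-0.02,0.03,0.03],[0,0,0]],[[-0.03,0.08,0.06],[0,0,0]],[[-0.04,0.13,0.08],[0,0,0]],[[-0.05,0.18,0.08],[0,0,0]],[[-0.06,0.22,0.08],[0,0,0]],[[-0.06,0.26,0.08],[0,0,0]],[[-0.06,0.26,0.08],[0,0,0]],[[-0.06,0.26,0.08],[0,0,0]]]'; python3 - <<'E'
from fit import *
im=eyes.grab_frame('top')[:,:,::-1]; cv2.imwrite('pics/t20.png',im);cv2.imwrite('pics/t20c.png',cv2.resize(im[245:320,300:365],None,fx=8,fy=8,interpolation=cv2.INTER_CUBIC))
im=eyes.grab_frame('scene')[:,:,::-1]; cv2.imwrite('pics/s20.png',im)
x=np.load('fit.npy')
for phi in (0,.01,.02,.0587):
    y=x.copy(); y[3]=phi; R=pts(y); print(phi,[np.round((proj('top',R[k]+y[11:14])[0]+.4-[300,245])*8) for k in('nfp','nfm','nbm','nbp')])
E
```

```text
time: 20.48
tcp_pos: [0.419, 0.2573, 0.3544]
orientation: [[-0.001, -0.936, 0.352], [-0.002, 0.352, 0.936], [-1.0, 0.0, -0.002]]
wrist_force: [-0.3, -0.4, 0.2]
width: -0.0001
0 [array([280., 182.]), array([342., 212.]), array([327., 241.]), array([265., 210.])]
0.01 [array([283., 176.]), array([345., 206.]), array([330., 235.]), array([268., 204.])]
0.02 [array([286., 170.]), array([348., 201.]), array([333., 229.]), array([271., 198.])]
0.0587 [array([297., 147.]), array([359., 178.]), array([345., 206.]), array([283., 175.])]
```

View pics/t20c.png

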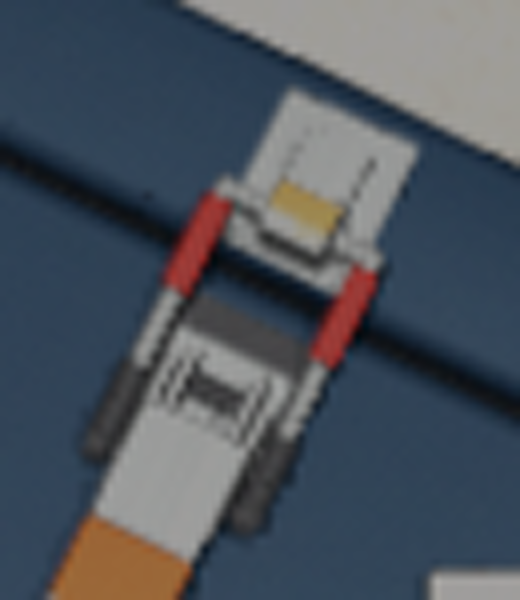

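View pics/t20.png

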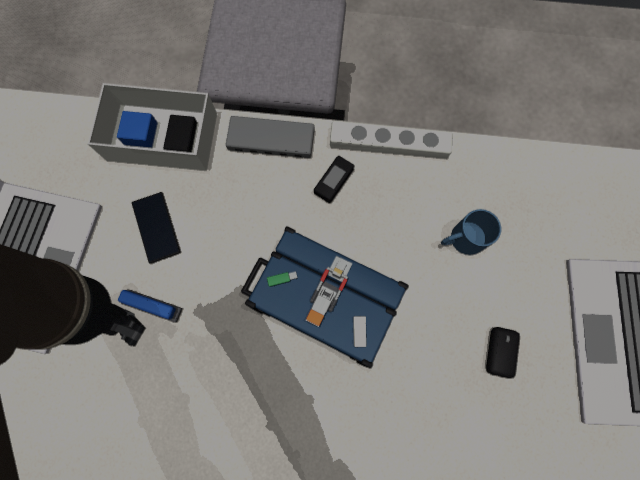

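```bash
python3 - <<'E'
from plant import hand_in
print(hand_in())
E
```

```text
the job is handed in; nothing more can be done
None
```

The case is latched: the wire loop is under the keeper's nose, the lever lies flat against its stop, and the lid is closed. I handed the job in at about 20.5 s.

**What I did:** I pushed the loop down with closed fingers, then gripped its red sleeves. I brought the bar down in front of the nose and slid it back until it touched the post. Then I let go and pushed the lever over with closed fingertips.

**Last checks:**
- **Lever:** seen from the wrist camera it fits flat (angle 0). It stayed flat once the arm had backed away.
- **Lid:** the seam is uniformly narrow in the top view. The nose's position gives an opening of about 0.003 rad, which is zero within my measuring error. A first estimate from the scene view was about 1 pixel off fully shut, but the top view did not support it.
- **Other things:** nothing else on the desk or case looks moved in the top view.
- **Robot:** the arm is clear, and the wrist force reads about zero.

**What disagreed with the brief:**
- **Press on the lever:** as the lever reached its stop I read 16.8 N, just over the 15 N you gave, and backed off at once. The push before that stayed under about 10 N, and seating the loop under about 9 N.
- **Fingertip position:** in both the wrist and scene pictures the closed fingertips sat about 12 mm behind the reported TCP, not 22 mm ahead of it. A touch on the crossbar confirmed this, and I worked with the measured value. My first push missed the loop because of it, without touching anything.

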